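# Refill the dishwasher-tablet jar in the one-handed jar dock and screw its lid on

## Task

Refill the tablet jar: slide it under the steel lips of the dock until its foot is fully home and the pawl has dropped behind it, put all the loose tablets in, then set the lid on so that it first rests on top of the threads, turn it backward (anticlockwise) until it drops into the thread, and screw it down clockwise to the stop. Then flip the pawl back, slide the closed jar out of the dock and stand it back upright on the middle of the cork mat. Leave the mug and the tumbler where they are.

Things in the scene. Friction and masses are not known exactly. Their poses are not given: they have to be found in the camera images.
- jar: Loose clear-glass jar, 0.36 kg, open, standing on the cork mat. Origin: centre of its underside; z up, x and y square to its faces; same at every quarter turn about z. Foot: 92 x 92 mm flange, 8 mm thick. Body: 64 x 64 mm outside up to z = 72 mm, inside 56 x 56, floor at z = 10 mm; grip it across two opposite faces. On it a round neck, 49 mm outside, with four thread starts.
- jar_mouth (a point): Centre of the jar's mouth (42 mm wide), on the rim plane, 95 mm above the jar's origin.
- jar_thread (a point): On the jar's axis, 89 mm above its origin: the level of the thread tops. Angles anticlockwise from above, from the jar's x axis, repeating every 90 degrees: thread -7 to 39 (its underside slopes down 5 mm clockwise, then level), opening 39 to 71, end stop 71 to 83; a thin upstand at 71 to 75, to z = 93.5 mm, bars lugs that lie on top of the threads from going clockwise.
- lid: Loose black lid, 0.08 kg, right way up on the worktop. Origin: centre of the underside of its skirt; z up; x along its grip bar. Round, 67 mm across, 26 mm high; aluminium grip bar on top, 12 mm wide (y), 52 mm long (x), z = 26 to 46 mm: grip it across its width. Four lugs inside the skirt, 7 mm wide, undersides at z = 1 mm, at its +x, +y, -x, -y. It fits round the neck with 1.6 mm play each way.
- lid_grip (a point): Middle of the grip bar, 36 mm above the lid's origin. A = angle from the jar's x axis to the bar, anticlockwise from above, modulo 90 degrees. Lid origin above jar origin: 88 mm when lugs rest on the threads (A -8 to 44), about 92 on the upstands (A 64 to 82), 79 when dropped into the openings (A 47 to 63), 74 when screwed home.
- lid_center (a point): On the lid's axis, 26 mm above its origin: middle of its top. From resting on the threads turn it back (anticlockwise) to A = 55; the 9 mm drop needs it let go or pushed lightly down, and the end stops bar it further back. Then clockwise by 55 degrees draws it 5 mm down, moving easily, to the stop at A = 0: bar square to the jar. On the threads, clockwise turning is barred.
- tablet_1: Loose dishwasher tablet, 20 x 28 x 14 mm (x, y, z), 20 g, blue below and white on top, lying flat on the worktop; origin: centre of its underside. Two to four are present from start to start, all alike; an absent one reads None.
- tablet_2: Loose dishwasher tablet, 20 x 28 x 14 mm (x, y, z), 20 g, blue below and white on top, lying flat on the worktop; origin: centre of its underside. Two to four are present from start to start, all alike; an absent one reads None.
- tablet_3: Loose dishwasher tablet, 20 x 28 x 14 mm (x, y, z), 20 g, blue below and white on top, lying flat on the worktop; origin: centre of its underside. Two to four are present from start to start, all alike; an absent one reads None.
- tablet_4: Loose dishwasher tablet, 20 x 28 x 14 mm (x, y, z), 20 g, blue below and white on top, lying flat on the worktop; origin: centre of its underside. Two to four are present from start to start, all alike; an absent one reads None.
- dock: Fixed one-handed jar dock, no floor: the jar's foot slides on the worktop. Origin on the worktop; x points from its open end inward along the channel. Wooden rails 96 mm apart inside from x = -6 mm on, flaring to 114 at x = -60. Steel lips from x = 5 to 95 mm, 78 mm apart, underside 11 mm, top 14 mm high, overhang the foot. End stop 13 mm high at x = 86 mm. Pawl at its left: x = -46, y = 36 to 57 mm.
- dock_home (a point): Where the jar's origin lies when the jar is fully home: on the worktop, 40 mm from the dock's origin along its x. To enter, set the jar on the worktop, square to the dock (any quarter turn), its origin about 150 mm outward of this point (dock -x; nearer, the foot would strike the upright pawl tail), and slide it in; play 2 mm each side, 3 mm above the foot. The foot is smooth and slides easily.
- pawl (a joint): Angle of the dock's drop pawl, rad, about a level axis across the channel at dock x = -46, y = 42, z = 19 mm. 0: down, nose (dock x = -11 mm) behind the foot of a docked jar, which then cannot slide out. A jar sliding in lifts it by about 0.25 and it drops behind the foot by its weight. Past about 0.75 it falls over by itself to 1.65 and stays flipped back. Turns freely, 60 g; lifted back below 0.6 it drops to 0.
- pawl_tip (a point): Middle of the pawl's black tail grip (9 x 12 x 22 mm, tail 6 x 8 mm), 66 mm from the pawl's axis, straight above it when the pawl is down, so 85 mm above the worktop (top of the grip 96 mm). Push or draw it toward the dock's open end (its -x) to flip the pawl back; the flipped tail lies level, clear of the jar's way.
- mat: Fixed round cork mat, 132 mm across, 5 mm thick, on which the jar belongs; origin: centre of its underside, on the worktop.
- mug: Bystander: green mug, 96 mm high, loose, behind the dock; origin: centre of its underside.
- tumbler: Bystander: glass tumbler, 79 mm across, 90 mm high, loose, beside the mug behind the dock; origin: centre of its underside.

How it is judged (in metres and radians):
On the way, in this order (a step that is already met when the one before it is completed fails the run):
1. the jar is fully home in the dock and the pawl has dropped behind its foot (distance between jar and dock_home below 0.008 m and value of joint pawl below 0.12 rad), for 0.3 s.
2. the lid rests on the neck of the docked jar, on top of the threads (all of step 1 and x of lid in the frame of jar between -0.006 and 0.006 m and y of lid in the frame of jar between -0.006 and 0.006 m and angle between the z axis of lid and the z axis of jar, either way round below 0.15 rad and z of lid in the frame of jar between 0.0862 and 0.091 m and contact force between lid and jar above 0.2 N), for 0.3 s.
3. the lid, turned backward, has dropped into the thread (all of step 1 and x of lid in the frame of jar between -0.006 and 0.006 m and y of lid in the frame of jar between -0.006 and 0.006 m and angle between the z axis of lid and the z axis of jar, either way round below 0.15 rad and z of lid in the frame of jar between 0.0768 and 0.0815 m), for 0.2 s.
4. the lid is screwed down to the stop while the pawl holds the jar (all of step 1 and x of lid in the frame of jar between -0.006 and 0.006 m and y of lid in the frame of jar between -0.006 and 0.006 m and angle between the z axis of lid and the z axis of jar, either way round below 0.15 rad and z of lid in the frame of jar between 0.07 and 0.0757 m and (angle between the x axis of lid and the x axis of jar, either way round below 0.26 rad or angle between the x axis of lid and the y axis of jar, either way round below 0.26 rad)), for 0.3 s.
5. the pawl is flipped back (value of joint pawl above 1.2 rad and distance between jar and dock_home below 0.03 m), for 0.2 s.
At the end, for the whole second after the job is handed in: Every tablet present lies inside the jar; the lid is screwed home (origin 74 mm above the jar's, within about 1.7 mm, bar square to the jar within 15 degrees); the jar stands upright and at rest on the cork mat, its centre within 30 mm of the mat's (x of tablet_1 in the frame of jar between -0.032 and 0.032 m and y of tablet_1 in the frame of jar between -0.032 and 0.032 m and z of tablet_1 in the frame of jar between 0 and 0.075 m and x of tablet_2 in the frame of jar between -0.032 and 0.032 m and y of tablet_2 in the frame of jar between -0.032 and 0.032 m and z of tablet_2 in the frame of jar between 0 and 0.075 m and x of tablet_3 in the frame of jar between -0.032 and 0.032 m and y of tablet_3 in the frame of jar between -0.032 and 0.032 m and z of tablet_3 in the frame of jar between 0 and 0.075 m and x of tablet_4 in the frame of jar between -0.032 and 0.032 m and y of tablet_4 in the frame of jar between -0.032 and 0.032 m and z of tablet_4 in the frame of jar between 0 and 0.075 m and x of lid in the frame of jar between -0.006 and 0.006 m and y of lid in the frame of jar between -0.006 and 0.006 m and angle between the z axis of lid and the z axis of jar, either way round below 0.15 rad and z of lid in the frame of jar between 0.07 and 0.0757 m and (angle between the x axis of lid and the x axis of jar, either way round below 0.26 rad or angle between the x axis of lid and the y axis of jar, either way round below 0.26 rad) and horizontal distance between jar and mat below 0.03 m and height (world z) of jar between 0.002 and 0.009 m and angle between jar's own z axis and vertical below 0.08 rad and linear speed of each of jar, lid below 0.02 m/s); the robot touches nothing.
It fails at once if the mug is knocked away by more than 30 mm (distance of mug from where it was at the start of the episode above 0.03 m).
It fails at once if the tumbler is knocked away by more than 30 mm (distance of tumbler from where it was at the start of the episode above 0.03 m).
Of tablet_1, tablet_2, tablet_3, tablet_4 only 2 to 4 are there at a start; the rules pass over those that are not, and their reading is None.
At some moment in a run one of tablet_1, tablet_2, tablet_3, tablet_4 may be knocked a few centimetres aside while the robot is not near it.
Once in a run the grip may slacken for a moment while it holds something.
It also fails if it takes over 210 s, if anything falls off the work surface, if the arm or the gripper's body presses on something with over 40 N, if the wrist force passes 120 N, or if a joint passes its speed limit or range.

## Robot

A 6-joint arm with a two-finger parallel gripper is mounted at the origin on a cart in front of the work surface, level with it; the furniture and walls round the work are solid. World frame = base frame: x ahead of the robot, y to its left, z up, the work surface at z = 0. Lengths are in m, angles in degrees, forces in N, time in s.
With the tool pointing down it reaches from about 0.375 to 0.9 m from the base axis. Payload 3.1 kg.
Tool frame: the origin (TCP) lies on the centre line of the jaws, within the pads' length; the fingertips stand finger_overhang ahead of it and the grasp point (between the pads) lies 5 mm behind it (finger_overhang is the distance from the TCP to the fingertips, in m); z points along the fingers, y is the line along which they close (so a half turn about z gives the same grasp; the last joint's range is limited). The gripper opens to 87 mm and grips with 3 to 60 N. Pads are 19 mm wide; open, the fingers measure 117 mm over their backs; the gripper's body (75 mm by 190 mm) begins 51 mm behind the grasp point.
Start: joints at [60.705, 30.224, 82.088, -0, 67.689, -10.227], TCP at [0.204, 0.591, 0.237] pointing down, gripper open.
Joint ranges: [-176.69, 176.69], [-43.24, 126.21], [12.49, 139.97], [-82, 262], [0, 151.66], [-163.58, 163.58]. Speed limits (degrees/s): [159.86, 159.86, 180, 180, 180, 180].

## Interface

Orientations are given as a 3x3 rotation matrix whose columns are the frame's x, y, z axes.
In Python, from rig import read_state, capture, calibration, hand_in, finger_overhang gives the robot as it stands.
- The arm moves only by the tool send_rows, never from a script. Its argument "plan" is a list of rows, each a list of 5 numbers: the closure in counts, from 0 (fully open) to 255 (shut), then the shift along the tool's x, y, z in m, then the turn about the tool's z in rad. A call has 1 to 20 rows; each row shifts and turns the commanded pose from where the row before left it, along the tool's axes as they then stand; what a row does not reach is not made up. A row lasts 1/12 s, in which the tool goes at most 41.7 mm and 7.16 degrees, less where a joint would pass 70% of its speed; a pose out of reach is approached as far as the arm can. A call is refused whole if a number of a shift passes 0.0417 or a number of a turn 0.125, either way. A call with a gripper value outside its range is refused whole. The fingers move at their own pace and stop on an object; the grip force is fixed at half the most. Time passes only in rows, so rows that do not move let the fingers close. It gives the time, the measured TCP pose, the force, the opening and the grip force at its end, in the units of the state.
- read_state(): the state, without advancing time (a new reading comes with each control period).
- capture(name): name is "scene" or "top" or "wrist"; returns (picture, depth): 384x512x3 uint8, blue, green, red; 384x512 float32, m along the optical axis (not along the pixel's ray), 0 where there is no reading.
- calibration(name): a dict with "fx", "fy", "cx", "cy" (pixels), "dist_coeffs" ([k1, k2, p1, p2, k3] as OpenCV has them; the pictures are not rectified), "xyz" and "rotation" of the camera in the world. Camera axes: x right, y down, z forward; pixel columns grow to the right and rows downward; lengths in m; the calibration is good to about 2 mm. A picture is of the moment at which its call begins: read the wrist's pose just before it. calibration takes no time and is no camera call; for the wrist camera it gives the pose at the moment of the call.
- hand_in(): hands the job in; it is judged then, once.
The state is a dict: "time_s": time; "joint_positions": joint angles; "qvel": joint speeds; "tau": joint torques, N m; "position": TCP position; "tcp_rot": TCP orientation; "force": force on the tool from outside, world axes, zero at the start; "moment": the same for the moment, N m; "opening": opening from 0.0 (shut) to 1.0 (fully open); "grasp_force": force on a finger pad.
Only numpy, scipy, OpenCV 4.12 (cv2) and the standard library are available. Lean on these libraries where they do the work, as an engineer would, in place of code of your own. Each camera call takes 0.05 s, during which the arm holds its last target. There are 200 camera calls.

## Working session

There is one attempt and no reset: what is moved stays moved. The work goes in short steps, Python scripts to look and compute and a tool call to move; the robot and the scene stay as the last step left them, time stands still between calls to the robot, and variables do not carry over. Pictures are saved under pics/ and viewed, at most 14 in all, crops included, and the job is handed in when it is done.

Besides the shell and the picture viewer there is one more tool, called by a JSON object that holds its "api" and its "payload", one argument or row to a line. send_rows: Moves the arm, as the interface text tells. Its arguments: {"type":"object","properties":{"plan":{"type":"array","items":{"type":"array","items":{"type":"number"}}}},"required":["plan"]}

```bash
mkdir -p pics; ls; python3 - <<'E'
from rig import *
import cv2,numpy as np
s=read_state();print(s, finger_overhang)
for n in("scene","top"):
    p,d=capture(n);cv2.imwrite(f"pics/{n}0.png",p);np.savez(f"pics/{n}0.npz",p=p,d=d);print(n,calibration(n))
print(calibration("wrist"))
E
```

```text
pics
{'time_s': 0.0, 'joint_positions': array([ 6.07044307e+01,  3.02787167e+01,  8.21566345e+01, -2.09936791e-03,
        6.76869353e+01, -1.02277618e+01]), 'qvel': array([ 0.07333712,  0.07710131, -0.05368062, -0.02620847, -0.05295869,
       -0.07207287]), 'tau': array([ 2.97945935e-04, -4.40044999e+01, -1.76592654e+01,  6.33595395e-02,
        5.83978929e-02, -1.59569554e-04]), 'position': array([0.20381975, 0.59009588, 0.23557288]), 'tcp_rot': array([[-9.45136996e-01,  3.26672662e-01, -1.01478374e-03],
       [ 3.26674055e-01,  9.45135194e-01, -1.87792614e-03],
       [ 3.45640700e-04, -2.10640099e-03, -9.99997722e-01]]), 'force': array([-1.13882471,  0.25845684, -0.44091204]), 'moment': array([-0.01627701,  0.01395849, -0.00714503]), 'grasp_force': 0.0, 'opening': 1.000081677959838} 0.014
scene {'fx': 357.57163896939545, 'fy': 357.57163896939545, 'cx': 248.59248508717187, 'cy': 196.79755158791818, 'dist_coeffs': array([-0.02003674,  0.        ,  0.        ,  0.        ,  0.        ]), 'xyz': array([-0.02418571,  0.52807926,  0.48194971]), 'rotation': array([[-0.66260518, -0.307
[... 299 characters left out ...]
0.        ]), 'xyz': array([ 0.41207102, -0.04613221,  1.31667647]), 'rotation': array([[-2.64610503e-02, -9.83012349e-01,  1.81621957e-01],
       [-9.99641990e-01,  2.67407088e-02, -9.09196035e-04],
       [-3.96294893e-03, -1.81580993e-01, -9.83368008e-01]])}
{'fx': 267.4958883225227, 'fy': 267.4958883225227, 'cx': 254.23237791595926, 'cy': 189.26200684062715, 'dist_coeffs': array([-0.05835082,  0.        ,  0.        ,  0.        ,  0.        ]), 'xyz': array([0.12791299, 0.61597173, 0.38417068]), 'rotation': array([[ 3.28077262e-01,  9.03817308e-01,  2.74735479e-01],
       [ 9.44650688e-01, -3.13704090e-01, -9.60459336e-02],
       [-6.22333906e-04,  2.91039546e-01, -9.56710821e-01]])}
```

View pics/top0.png

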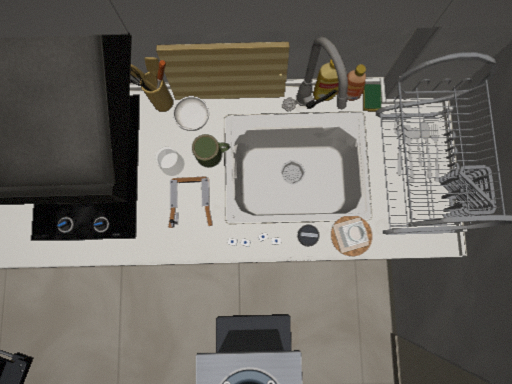

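View pics/scene0.png

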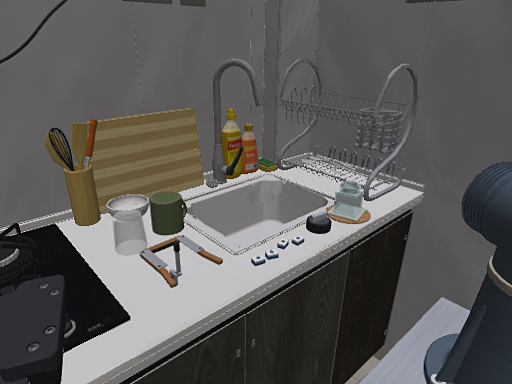

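The top view shows the dock at about (190,200) opening towards the robot, tablets at (232,241), (245,242), (263,237), (276,241), the lid at (308,235) and the jar on its mat at (352,234). The scene view shows the mug and tumbler behind the dock.

```bash
cat > h.py <<'E'
from rig import *
import cv2,numpy as np
def cal(n): return calibration(n)
def plane(c,uv,z):
    K=np.array([[c["fx"],0,c["cx"]],[0,c["fy"],c["cy"]],[0,0,1]])
    q=cv2.undistortPoints(np.array(uv,float).reshape(-1,1,2),K,np.array(c["dist_coeffs"])).reshape(-1,2)
    r=np.c_[q,np.ones(len(q))]@np.array(c["rotation"]).T
    o=np.array(c["xyz"]); return o+r*((z-o[2])/r[:,2])[:,None]
def proj(c,P):
    K=np.array([[c["fx"],0,c["cx"]],[0,c["fy"],c["cy"]],[0,0,1]])
    R=np.array(c["rotation"]).T
    return cv2.projectPoints(np.array(P,float).reshape(-1,3),cv2.Rodrigues(R)[0],-R@np.array(c["xyz"]),K,np.array(c["dist_coeffs"]))[0].reshape(-1,2)
def rect(p,c,x0,x1,y0,y1,z,res=0.001):
    "top-down map of plane z: image right = -y world, up = +x"
    xs=np.arange(x1,x0,-res);ys=np.arange(y1,y0,-res)
    X,Y=np.meshgrid(xs,ys,indexing='ij')
    m=proj(c,np.c_[X.ravel(),Y.ravel(),np.full(X.size,z)]).reshape(*X.shape,2).astype(np.float32)
    return cv2.remap(p,m[...,0],m[...,1],cv2.INTER_CUBIC)
def st():
    s=read_state();R=s["tcp_rot"]
    print("t%.2f"%s["time_s"],"pos",s["position"].round(4),"yaw_x",np.degrees(np.arctan2(R[1,0],R[0,0])).round(2),"F",s["force"].round(1),"M",s["moment"].round(2),"op %.3f gf %.1f"%(s["opening"],s["grasp_force"]),"q",s["joint_positions"].round(1));return s
E
python3 - <<'E'
from h import *
z=np.load("pics/top0.npz");c=cal("top")
uv=[(232,241),(245,242),(263,237),(276,241),(308,235),(352,234),(356,233),(187,180),(206,180),(171,223),(209,223),(175,213),(170,160),(206,150)]
print(plane(c,uv,0.01).round(3))
a=z["p"][165:265,150:310];b=z["p"][205:265,220:380]
im=np.vstack([cv2.resize(a,(800,500),interpolation=cv2.INTER_CUBIC)])
cv2.imwrite("pics/c1.png",im)
E
```

```text
[[ 0.485  0.043  0.01 ]
 [ 0.481  0.002  0.01 ]
 [ 0.495 -0.055  0.01 ]
 [ 0.481 -0.096  0.01 ]
 [ 0.497 -0.197  0.01 ]
 [ 0.497 -0.336  0.01 ]
 [ 0.499 -0.349  0.01 ]
 [ 0.685  0.185  0.01 ]
 [ 0.683  0.124  0.01 ]
 [ 0.547  0.235  0.01 ]
 [ 0.543  0.115  0.01 ]
 [ 0.578  0.223  0.01 ]
 [ 0.753  0.241  0.01 ]
 [ 0.783  0.124  0.01 ]]
```

View pics/c1.png

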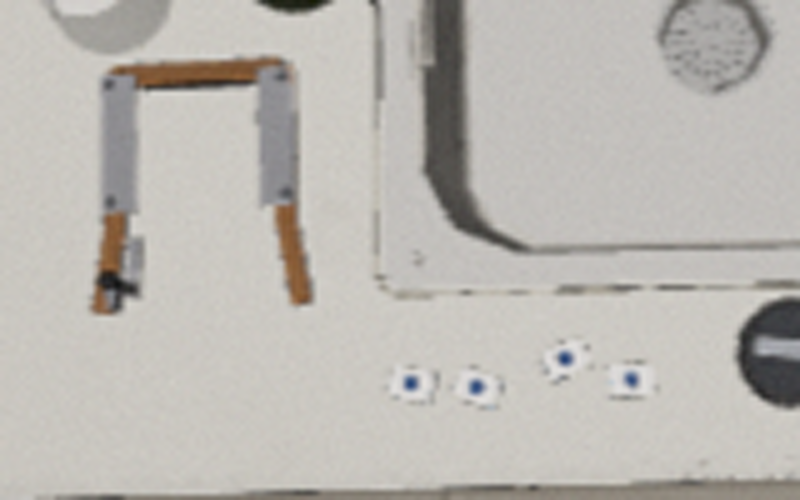

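{"api": "send_rows", "payload": {
  "plan": [
    [0,0,0,0,0.124],
    [0,0,0,0,0.124],
    [0,0,0,0,0.124],
    [0,0,0,0,0.124],
    [0,0,0,0,0.124],
    [0,0,0,0,0.124],
    [0,0,0,0,0.124],
    [0,0,0,0,0.124],
    [0,0,0,0,0.124],
    [0,0,0,0,0.124]
  ]
}}

```text
time_s: 0.93
position: [0.2039, 0.5903, 0.236]
tcp_rot: [[0.008, 1.0, -0.001], [1.0, -0.008, -0.001], [-0.001, -0.001, -1.0]]
force: [-0.1, 0.6, 0.8]
opening: 0.997
grasp_force: 0.0
```

{"api": "send_rows", "payload": {
  "plan": [
    [0,-0.025,0.025,0,0],
    [0,-0.025,0.025,0,0],
    [0,-0.025,0.025,0,0],
    [0,-0.025,0.025,0,0],
    [0,-0.025,0.025,0,0],
    [0,-0.025,0.025,0,0],
    [0,-0.025,0.025,0,0],
    [0,-0.025,0.025,0,0],
    [0,-0.025,0.025,0,0],
    [0,-0.025,0.025,0,0],
    [0,-0.025,0.025,0,0],
    [0,-0.025,0.025,0,0],
    [0,-0.025,0.025,0,0],
    [0,-0.025,0.025,0,0],
    [0,-0.025,0.025,0,0],
    [0,0,0,0,0],
    [0,0,0,0,0],
    [0,0,0,0,0]
  ]
}}

```text
time_s: 2.43
position: [0.5775, 0.2149, 0.2359]
tcp_rot: [[0.003, 1.0, -0.002], [1.0, -0.003, 0.0], [0.0, -0.002, -1.0]]
force: [-0.2, -0.5, -0.1]
opening: 1.005
grasp_force: 0.0
```

```bash
python3 - <<'E'
from h import *
st();c=cal("wrist");p,d=capture("wrist");np.savez("pics/w1.npz",p=p,d=d,**c)
im=rect(p,c,0.45,0.75,0.0,0.4,0.014,0.0005)
cv2.imwrite("pics/w1.png",im)
E
```

```text
t2.43 pos [0.5775 0.2149 0.2359] yaw_x 89.84 F [-0.2 -0.5 -0.1] M [-0.08  0.1  -0.02] op 1.005 gf 0.0 q [10.  29.6 83.4  0.  67.1 10.2]
```

View pics/w1.png

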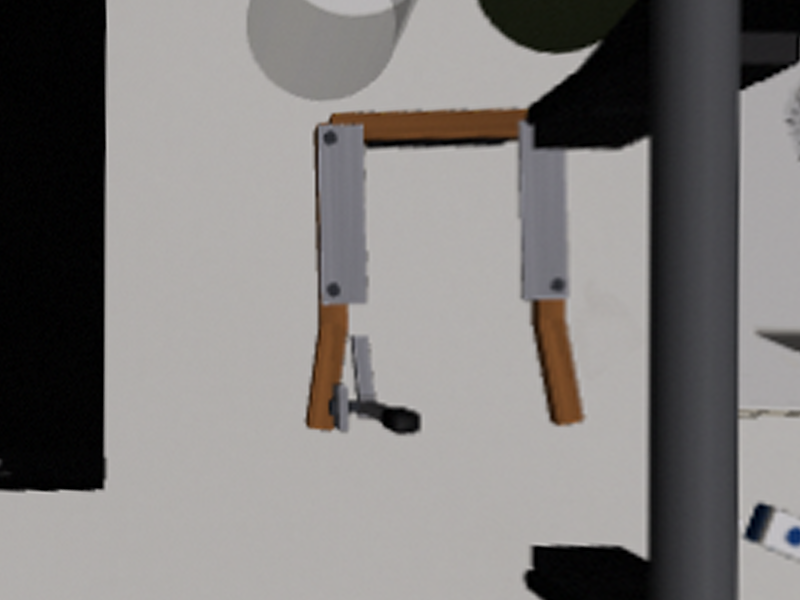

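The dock is clear: lips' inner edges at u≈365 and 520 (78 mm gap, as it must be), v 124–301; pawl tail down at left; origin ≈ (0.594, 0.179).

```bash
python3 - <<'E'
from h import *
z=np.load("pics/w1.npz");c={k:z[k] for k in("fx","fy","cx","cy","dist_coeffs","xyz","rotation")}
im=rect(z["p"],c,0.45,0.75,0.0,0.4,0.013,0.0005).astype(int)
b=(im[...,2]-im[...,0])>40
def fit(pts,n):
    pts=np.array(pts);k=np.polyfit(pts[:,0],pts[:,1],1);r=pts[:,1]-np.polyval(k,pts[:,0]);g=abs(r)<1.5;k=np.polyfit(pts[g,0],pts[g,1],1);print(n,k,np.degrees(np.arctan(k[0])).round(2),r.std().round(2))
fit([(u,np.where(b[90:160,u])[0].min()+90) for u in range(370,510)],"stop far")
fit([(u,np.where(b[90:160,u])[0].max()+90) for u in range(370,510)],"stop near")
im=rect(z["p"],c,0.45,0.75,0.0,0.4,0.014,0.0005).astype(float).sum(2)
for n,a in(("L",(345,385)),("R",(505,530)),("Router",(550,580))):
    pts=[]
    for v in range(160,290):
        g=np.abs(np.gradient(cv2.GaussianBlur(im[v:v+1],(5,1),0)[0]))[a[0]:a[1]];pts.append((v,g.argmax()+a[0]))
    fit(pts,n)
E
```

```text
stop far [-2.14515318e-02  1.20227948e+02] -1.23 0.53
stop near [-2.09945114e-02  1.45805659e+02] -1.2 0.46
L [2.87655420e-02 3.59096122e+02] 1.65 0.87
R [2.79392460e-02 5.12542011e+02] 1.6 0.91
Router [2.83565912e-02 5.60464029e+02] 1.62 0.88
```

{"api": "send_rows", "payload": {
  "plan": [
    [0,-0.035,-0.007,0,0],
    [0,-0.035,-0.007,0,0],
    [0,-0.035,-0.007,0,0],
    [0,-0.035,-0.007,0,0],
    [0,-0.035,-0.007,0,0],
    [0,-0.035,-0.007,0,0],
    [0,-0.035,-0.007,0,0],
    [0,-0.035,-0.007,0,0],
    [0,-0.035,-0.007,0,0],
    [0,-0.035,-0.007,0,0],
    [0,-0.035,-0.007,0,0],
    [0,-0.035,-0.007,0,0],
    [0,-0.035,0,0,0],
    [0,-0.035,0,0,0],
    [0,-0.03,0,0,0],
    [0,0,0,0,0],
    [0,0,0,0,0],
    [0,0,0,0,0]
  ]
}}

```text
time_s: 3.98
position: [0.4931, -0.3027, 0.2363]
tcp_rot: [[0.001, 1.0, -0.001], [1.0, -0.001, 0.002], [0.002, -0.001, -1.0]]
force: [-0.3, 1.3, -0.3]
opening: 1.0
grasp_force: 0.0
```

```bash
python3 - <<'E'
from h import *
st();c=cal("wrist");p,d=capture("wrist");np.savez("pics/w2.npz",p=p,d=d,**c)
im=rect(p,c,0.39,0.59,-0.45,-0.05,0.05,0.0005)
cv2.imwrite("pics/w2.png",cv2.resize(p,(800,600)))
E
```

```text
t3.98 pos [ 0.4931 -0.3027  0.2363] yaw_x 89.96 F [-0.3  1.3 -0.3] M [-0.06  0.1   0.01] op 1.000 gf 0.0 q [-42.6  26.7  88.8   0.   64.6 -42.6]
```

View pics/w2.png

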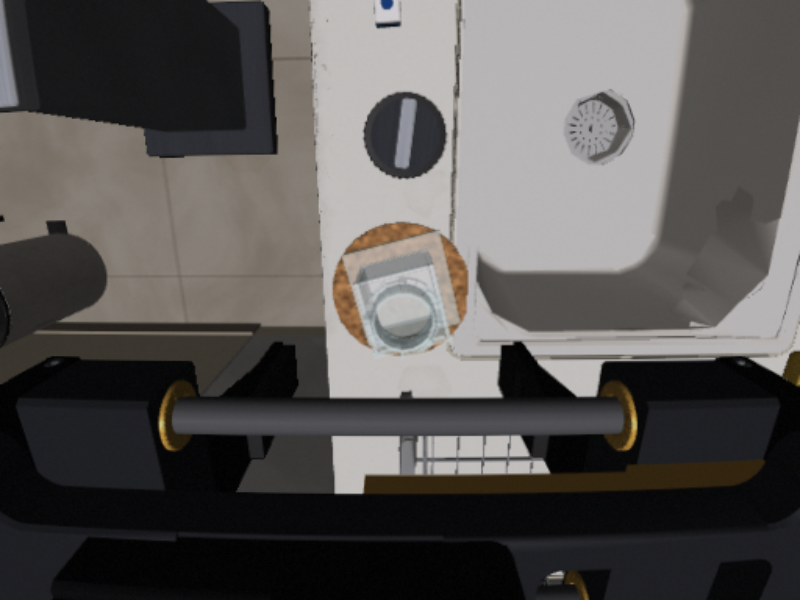

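The picture shows the mat at (400,288), the jar turned about 14° with its foot's corners near (342,254), (440,230), (460,320), its mouth at (405,311), and the lid at (405,135) with its bar nearly along world y.

```bash
python3 - <<'E'
from h import *
z=np.load("pics/w2.npz");c={k:z[k] for k in("fx","fy","cx","cy","dist_coeffs","xyz","rotation")};p=z["p"]
s=.64
print("mouth",plane(c,[(405*s,311*s)],.095).round(4))
f=plane(c,np.array([(342,254),(440,230)])*s,.008);print("foot",f.round(4),np.degrees(np.arctan2(*(f[1]-f[0])[[1,0]])))
print("mat",plane(c,np.array([(400,288)])*s,.005).round(4))
l=plane(c,np.array([(408,99),(403,167)])*s,.046);print("bar",l.round(4),l.mean(0).round(4),np.degrees(np.arctan2(*(l[0]-l[1])[[1,0]])))
im=rect(p,c,0.41,0.57,-0.43,-0.11,0.072,0.0004)
im2=rect(p,c,0.41,0.57,-0.43,-0.23,0.008,0.0004)
cv2.imwrite("pics/w2r.png",np.hstack([im[:,300:],im2])[:,:800])
print(im.shape,im2.shape)
E
```

```text
mouth [[ 0.4984 -0.3225  0.095 ]]
foot [[ 0.4421 -0.2969  0.008 ]
 [ 0.5313 -0.2752  0.008 ]] 13.71232936441036
mat [[ 0.4952 -0.3302  0.005 ]]
bar [[ 0.5011 -0.1714  0.046 ]
 [ 0.4974 -0.2208  0.046 ]] [ 0.4992 -0.1961  0.046 ] 85.72861734941405
(400, 800, 3) (400, 500, 3)
```

View pics/w2r.png

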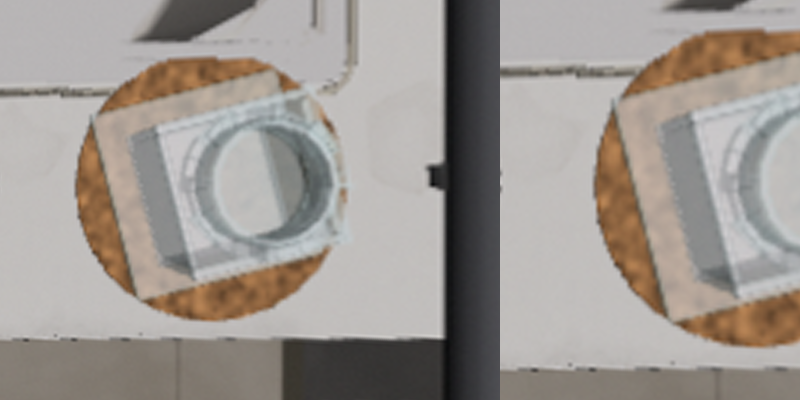

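{"api": "send_rows", "payload": {
  "plan": [
    [0,0,0,0,-0.1195],
    [0,0,0,0,-0.1195],
    [0,-0.0274,-0.0027,0,0],
    [0,0,0,0.03,0],
    [0,0,0,0.03,0],
    [0,0,0,0.03,0],
    [0,0,0,0.03,0],
    [0,0,0,0.03,0],
    [0,0,0,0.026,0],
    [0,0,0,0,0],
    [0,0,0,0,0],
    [255,0,0,0,0],
    [255,0,0,0,0],
    [255,0,0,0,0],
    [255,0,0,0,0],
    [255,0,0,0,0],
    [255,0,0,0,0],
    [255,0,0,0,0]
  ]
}}

```text
time_s: 5.53
position: [0.4978, -0.3327, 0.062]
tcp_rot: [[-0.235, 0.972, 0.002], [0.972, 0.235, -0.001], [-0.002, 0.001, -1.0]]
force: [0.4, 1.9, 6.4]
opening: 0.733
grasp_force: 29.9
```

```bash
python3 -c "
from h import *
st()"
```

```text
t5.53 pos [ 0.4978 -0.3327  0.062 ] yaw_x 103.58 F [0.4 1.9 6.4] M [0.12 0.01 0.05] op 0.733 gf 29.9 q [-44.4  41.9  93.3   0.   44.7 -58. ]
```

{"api": "send_rows", "payload": {
  "plan": [
    [255,0,0,-0.0225,0],
    [255,0,0,-0.0225,0],
    [255,0,0,-0.0225,0],
    [255,0,0,-0.0225,0],
    [255,0,0,0,0.106],
    [255,0,0,0,0.106],
    [255,0.032,0,0,0],
    [255,0.032,0,0,0],
    [255,0.032,0,0,0],
    [255,0.032,0,0,0],
    [255,0.032,0,0,0],
    [255,0.032,0,0,0],
    [255,0.032,0,0,0],
    [255,0.032,0,0,0],
    [255,0.032,0,0,0],
    [255,0.032,0,0,0],
    [255,0.032,0,0,0],
    [255,0.032,0,0,0],
    [255,0.032,0,0,0],
    [255,0.032,0,0,0]
  ]
}}

```text
time_s: 7.2
position: [0.4851, 0.1171, 0.1502]
tcp_rot: [[-0.025, 1.0, -0.001], [1.0, 0.025, -0.0], [-0.0, -0.001, -1.0]]
force: [0.8, -0.6, -4.3]
opening: 0.736
grasp_force: 29.9
```

{"api": "send_rows", "payload": {
  "plan": [
    [255,0.032,0,0,0],
    [255,0.028,0,0,0],
    [255,0,0,0,0],
    [255,0,0,0,0]
  ]
}}

```text
time_s: 7.53
position: [0.4836, 0.1769, 0.1502]
tcp_rot: [[-0.028, 1.0, -0.001], [1.0, 0.028, -0.0], [-0.0, -0.001, -1.0]]
force: [0.3, -0.7, -2.6]
opening: 0.733
grasp_force: 30.0
```

```bash
python3 - <<'E'
from h import *
st();c=cal("wrist");p,d=capture("wrist");np.savez("pics/w3.npz",p=p,d=d,**c)
cv2.imwrite("pics/w3.png",cv2.resize(p,(800,600)))
E
```

```text
t7.53 pos [0.4836 0.1769 0.1502] yaw_x 91.63 F [ 0.3 -0.7 -2.6] M [-0.14  0.04  0.  ] op 0.733 gf 30.0 q [  7.7  29.2 102.5  -0.   48.3   6. ]
```

View pics/w3.png

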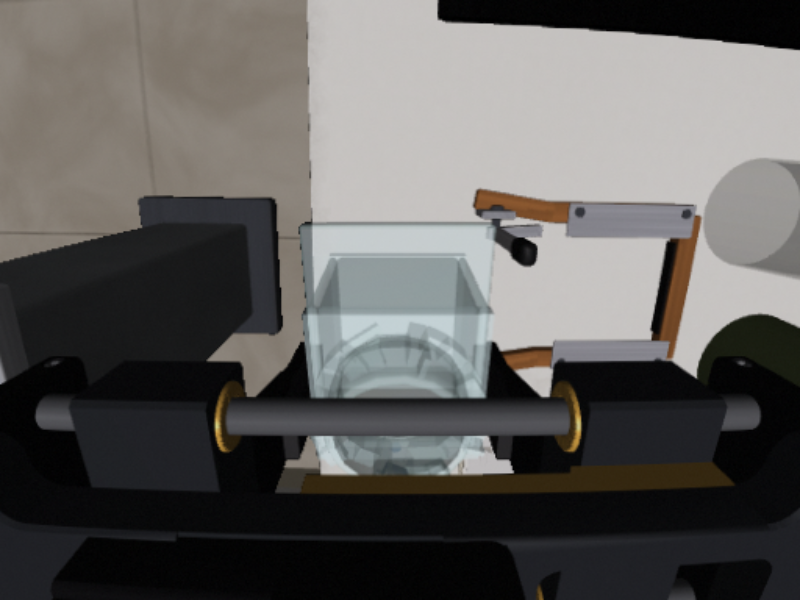

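The jar is held above the entry place, its left foot edge from (302,225) to (490,223); lips' inner edges at rows about 237 and 342, with the pawl tail to the right of the foot's corner.

```bash
python3 - <<'E'
from h import *
z=np.load("pics/w3.npz");c={k:z[k] for k in("fx","fy","cx","cy","dist_coeffs","xyz","rotation")};p=z["p"]
s=.64
f=plane(c,np.array([(302,225),(490,223)])*s,.101);print("foot left",f.round(4))
L=plane(c,np.array([(570,237),(692,237.5)])*s,.014);R=plane(c,np.array([(554,342),(667,342)])*s,.014)
print(L.round(4),R.round(4))
im=rect(p,c,0.56,0.72,0.10,0.26,0.014,0.0002)
g=rect(p,c,0.43,0.55,0.15,0.25,0.101,0.0002)
def e(im,x0,xa,y0,y1,n,res=.0002,X1=None,Y1=None):
    G=im.astype(float).sum(2);pts=[]
    r0=int((X1-xa)/res);r1=int((X1-x0)/res);a=int((Y1-y1)/res);b=int((Y1-y0)/res)
    B=cv2.GaussianBlur(G,(9,9),0)
    for v in range(r0,r1):
        k=np.abs(np.gradient(B[v]))[a:b].argmax()+a;pts.append((X1-v*res,Y1-k*res))
    pts=np.array(pts);k=np.polyfit(*pts.T,1)
    for _ in range(4):
        r=pts[:,1]-np.polyval(k,pts[:,0]);m=abs(r)<max(.0006,r.std());k=np.polyfit(*pts[m].T,1)
    print(n,np.degrees(np.arctan(k[0])).round(2),"y at .60/.634/.484",np.polyval(k,[.6,.634,.484]).round(4),m.mean().round(2))
e(im,.61,.68,.21,.226,"L",X1=.72,Y1=.26)
e(im,.61,.68,.132,.148,"R",X1=.72,Y1=.26)
e(g,.45,.52,.21,.235,"foot",X1=.55,Y1=.25)
E
```

```text
foot left [[0.4368 0.2302 0.101 ]
 [0.5254 0.2336 0.101 ]]
[[0.6014 0.2157 0.014 ]
 [0.6898 0.2186 0.014 ]] [[0.6008 0.1374 0.014 ]
 [0.6885 0.1391 0.014 ]]
L 1.55 y at .60/.634/.484 [0.2159 0.2168 0.2128] 0.96
R 1.04 y at .60/.634/.484 [0.1398 0.1404 0.1377] 0.97
foot 1.59 y at .60/.634/.484 [0.2365 0.2374 0.2333] 1.0
```

```bash
python3 - <<'E'
from h import *
z=np.load("pics/w3.npz");c={k:z[k] for k in("fx","fy","cx","cy","dist_coeffs","xyz","rotation")};p=z["p"]
s=.64
print("cam",c["xyz"])
for n,uv,zz in(("body top-left",[(308,311),(492,311)],.165),("body bot-left",[(336,256),(463,256)],.103),("foot",[(302,225),(490,223)],.101),("foot",[(302,225),(490,223)],.093)):
    print(n,plane(c,np.array(uv)*s,zz).round(4))
d=z["d"];
for v in (224,228,235,245,260,280,305,311,316,325): 
    v2=int(v*s);print(v,d[v2,int(400*s)], end=' ; ')
cv2.imwrite("pics/w3c.png",cv2.resize(p[130:310,170:340],(755,800))[:600])
E
```

```text
cam [0.48114245 0.25650408 0.29860516]
body top-left [[0.4521 0.2098 0.165 ]
 [0.5144 0.2114 0.165 ]]
body bot-left [[0.453  0.2161 0.103 ]
 [0.5135 0.2178 0.103 ]]
foot [[0.4368 0.2302 0.101 ]
 [0.5254 0.2336 0.101 ]]
foot [[0.435  0.2292 0.093 ]
 [0.5272 0.2326 0.093 ]]
224 0.19288394 ; 228 0.19256786 ; 235 0.1924649 ; 245 0.1957711 ; 260 0.18826087 ; 280 0.16620381 ; 305 0.14463922 ; 311 0.13958886 ; 316 0.13808058 ; 325 0.14061663 ;
```

View pics/w3c.png

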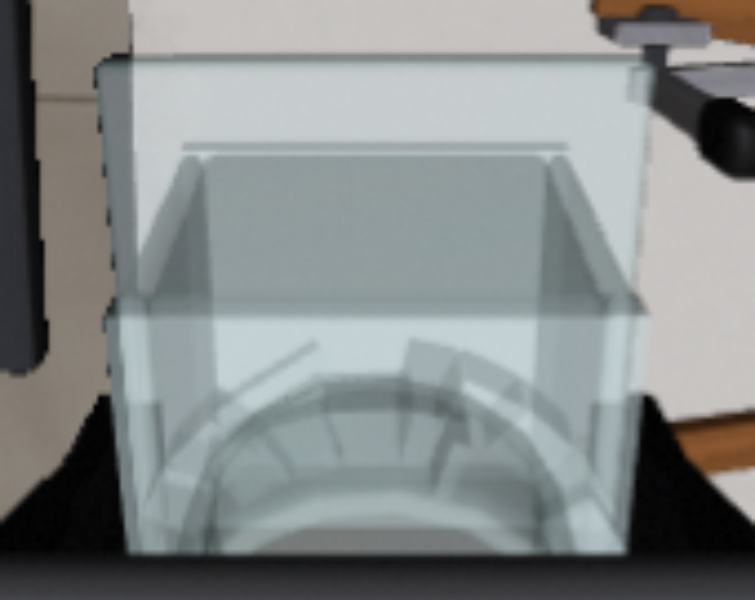

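The crop shows the jar swung about 6° in the grip about the closing axis, foot towards +y (foot edge y 0.231, body top edge 0.211). I'll set it down flat, release and grip again, then move gently.

{"api": "send_rows", "payload": {
  "plan": [
    [255,-0.004,0,0.0115,0],
    [255,0,0,0.0115,0],
    [255,0,0,0.0115,0],
    [255,0,0,0.0115,0],
    [255,0,0,0.0115,0],
    [255,0,0,0.0115,0],
    [255,0,0,0.0115,0],
    [255,0,0,0.0115,0],
    [255,0,0,0,0],
    [255,0,0,0,0],
    [255,0,0,0,0]
  ]
}}

```text
time_s: 8.5
position: [0.4846, 0.1706, 0.0585]
tcp_rot: [[-0.024, 1.0, -0.001], [1.0, 0.024, -0.0], [-0.0, -0.001, -1.0]]
force: [0.2, 0.3, -3.4]
opening: 0.732
grasp_force: 30.0
```

{"api": "send_rows", "payload": {
  "plan": [
    [200,0,0,0,0],
    [0,0,0,0,0],
    [0,0,0,0,0],
    [0,0,0,0,0],
    [0,0,0,0,0]
  ]
}}

```text
time_s: 8.92
position: [0.4849, 0.1717, 0.059]
tcp_rot: [[-0.025, 1.0, 0.001], [1.0, 0.025, 0.0], [0.0, 0.001, -1.0]]
force: [-0.0, -0.2, -0.5]
opening: 0.94
grasp_force: 0.0
```

```bash
python3 - <<'E'
from h import *
st();c=cal("wrist");p,d=capture("wrist");np.savez("pics/w4.npz",p=p,d=d,**c);print(c["xyz"])
cv2.imwrite("pics/w4.png",cv2.resize(p,(800,600)))
E
```

```text
t8.92 pos [0.4849 0.1717 0.059 ] yaw_x 91.44 F [-0.  -0.2 -0.5] M [-0.07  0.06 -0.03] op 0.940 gf 0.0 q [  7.   38.4 105.8  -0.   35.7   5.6]
[0.48241215 0.25122735 0.20742824]
```

View pics/w4.png

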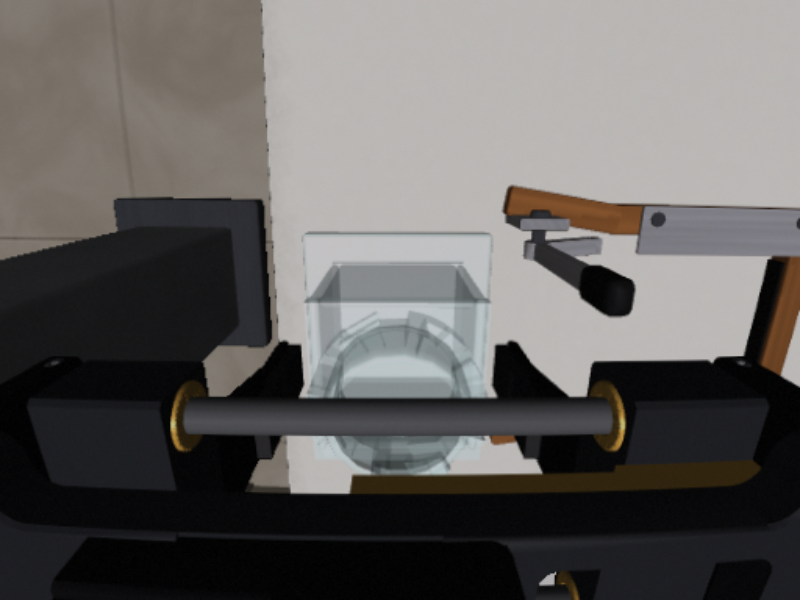

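The jar stands flat now: foot's left edge at row 233 (304–490), body's top-left edge at row 300, left lip's inner edge at row 253.

```bash
python3 - <<'E'
from h import *
z=np.load("pics/w4.npz");c={k:z[k] for k in("fx","fy","cx","cy","dist_coeffs","xyz","rotation")};p=z["p"]
s=.64
for n,uv,zz in(("body top-left",[(306,300),(490,300)],.072),("foot",[(304,233.5),(490,233)],.008),("lipL",[(640,252.5),(798,254.5)],.014)):
    q=plane(c,np.array(uv)*s,zz);print(n,q.round(4),np.degrees(np.arctan2(*(q[1]-q[0])[[1,0]])).round(2))
E
```

```text
body top-left [[0.4526 0.208  0.072 ]
 [0.5153 0.2094 0.072 ]] 1.32
foot [[0.4388 0.2209 0.008 ]
 [0.5279 0.2232 0.008 ]] 1.49
lipL [[0.5999 0.217  0.014 ]
 [0.6841 0.2188 0.014 ]] 1.26
```

{"api": "send_rows", "payload": {
  "plan": [
    [0,0.003,0,0.005,0],
    [0,0,0,0,0],
    [0,0,0,0,0],
    [255,0,0,0,0],
    [255,0,0,0,0],
    [255,0,0,0,0],
    [255,0,0,0,0],
    [255,0,0,0,0],
    [255,-0.0012,0,0,0],
    [255,0,0.008,0,0],
    [255,0,0.008,0,0],
    [255,0,0.008,0,0],
    [255,0,0.008,0,0],
    [255,0,0.008,0,0],
    [255,0,0.008,0,0],
    [255,0,0.008,0,0],
    [255,0,0,0,0],
    [255,0,0,0,0]
  ]
}}

```text
time_s: 10.47
position: [0.5432, 0.1749, 0.0538]
tcp_rot: [[-0.025, 1.0, 0.005], [1.0, 0.025, 0.0], [0.0, 0.005, -1.0]]
force: [1.7, 0.2, 1.7]
opening: 0.728
grasp_force: 30.0
```

{"api": "send_rows", "payload": {
  "plan": [
    [255,0,0.008,0,0],
    [255,0,0.008,0,0],
    [255,0,0.008,0,0],
    [255,0,0.008,0,0],
    [255,0,0.008,0,0],
    [255,0,0.008,0,0],
    [255,0,0,0,0],
    [255,0,0,0,0]
  ]
}}

```text
time_s: 11.13
position: [0.5913, 0.1761, 0.0538]
tcp_rot: [[-0.025, 1.0, 0.005], [1.0, 0.025, 0.0], [0.0, 0.005, -1.0]]
force: [2.8, 0.0, 2.5]
opening: 0.733
grasp_force: 30.0
```

```bash
python3 - <<'E'
from h import *
st();c=cal("wrist");p,d=capture("wrist");np.savez("pics/w5.npz",p=p,d=d,**c);print(c["xyz"])
cv2.imwrite("pics/w5.png",cv2.resize(p,(800,600)))
E
```

```text
t11.13 pos [0.5913 0.1761 0.0538] yaw_x 91.42 F [2.8 0.  2.5] M [-0.1  -0.19  0.01] op 0.733 gf 30.0 q [ 6.2 43.5 90.8 -0.  45.4  4.8]
[0.588206   0.2555433  0.20232907]
```

View pics/w5.png

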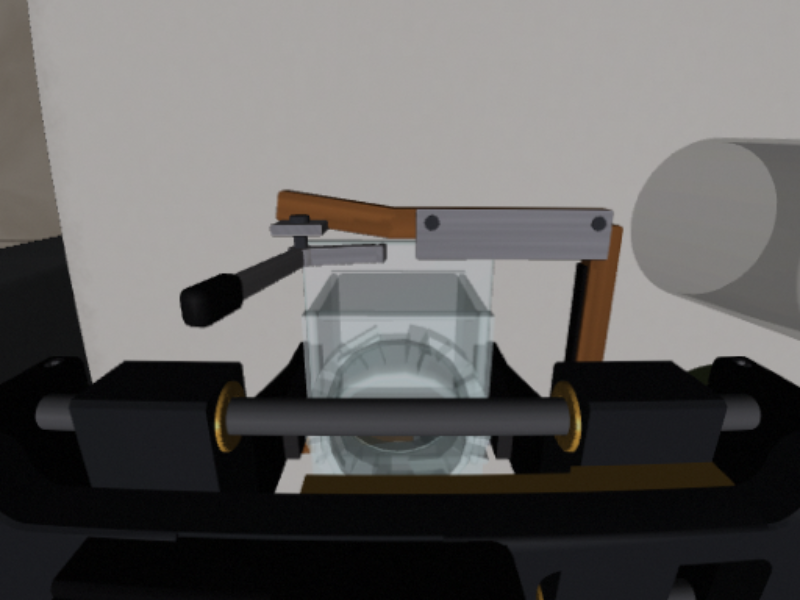

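The foot is under the left lip and the pawl rides on it; all is well.

{"api": "send_rows", "payload": {
  "plan": [
    [255,0,0.008,0,0],
    [255,0,0.008,0,0],
    [255,0,0.008,0,0],
    [255,0,0.008,0,0],
    [255,0,0.005,0,0],
    [255,0,0.003,0,0],
    [255,0,0,0,0],
    [255,0,0,0,0]
  ]
}}

```text
time_s: 11.85
position: [0.6282, 0.1771, 0.0536]
tcp_rot: [[-0.025, 1.0, -0.0], [1.0, 0.025, -0.0], [-0.0, -0.0, -1.0]]
force: [-1.6, -1.1, 4.2]
opening: 0.731
grasp_force: 30.0
```

{"api": "send_rows", "payload": {
  "plan": [
    [255,0,0.002,0,0],
    [255,0,0.002,0,0],
    [255,0,0.002,0,0],
    [255,0,0.001,0,0],
    [255,0,0,0,0],
    [255,0,0,0,0]
  ]
}}

```text
time_s: 12.35
position: [0.6345, 0.1773, 0.0537]
tcp_rot: [[-0.025, 1.0, -0.002], [1.0, 0.025, -0.0], [-0.0, -0.002, -1.0]]
force: [-2.2, -1.3, 6.1]
opening: 0.733
grasp_force: 30.0
```

{"api": "send_rows", "payload": {
  "plan": [
    [255,0,0.001,0,0],
    [255,0,0.001,0,0],
    [255,0,0,0,0],
    [255,0,0,0,0]
  ]
}}

```text
time_s: 12.68
position: [0.6347, 0.1773, 0.0538]
tcp_rot: [[-0.025, 1.0, -0.006], [1.0, 0.025, -0.001], [-0.0, -0.006, -1.0]]
force: [-6.7, -0.7, 9.8]
opening: 0.73
grasp_force: 30.0
```

```bash
python3 - <<'E'
from h import *
st();c=cal("wrist");p,d=capture("wrist");np.savez("pics/w6.npz",p=p,d=d,**c);print(c["xyz"])
cv2.imwrite("pics/w6.png",cv2.resize(p,(800,600)))
E
```

```text
t12.68 pos [0.6347 0.1773 0.0538] yaw_x 91.45 F [-6.7 -0.7  9.8] M [-0.15  0.86 -0.04] op 0.730 gf 30.0 q [ 5.9 45.9 83.7  0.  50.7  4.5]
[0.63322092 0.25688887 0.20224634]
```

View pics/w6.png

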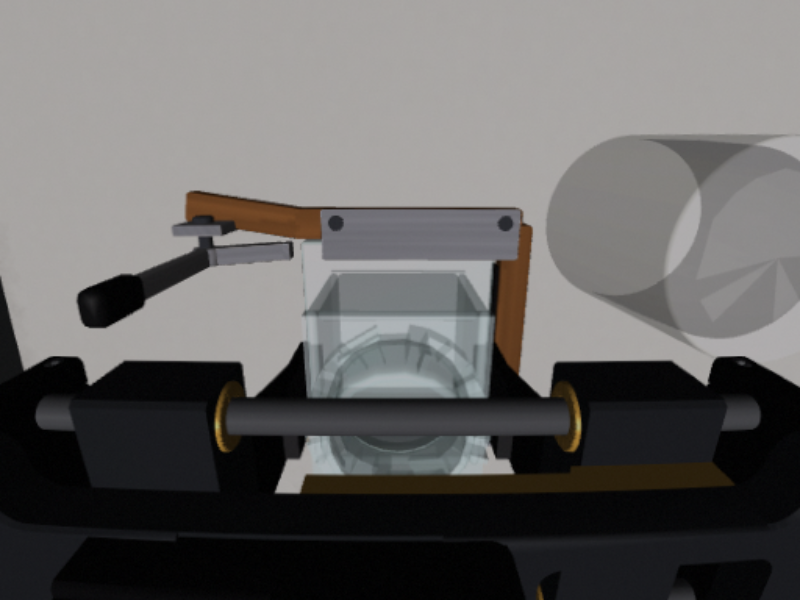

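The pawl's nose tip (292,250) lies just behind the foot's edge (303) and the stop pushes back at 6.7 N: the jar is home. Now let go and look at the tablets.

{"api": "send_rows", "payload": {
  "plan": [
    [255,0,-0.0015,0,0],
    [0,0,0,0,0],
    [0,0,0,0,0],
    [0,0,0,0,0],
    [0,0,0,0,0],
    [0,0,0,-0.03,0],
    [0,0,0,-0.03,0],
    [0,0,0,-0.03,0],
    [0,0,0,-0.03,0],
    [0,0,0,-0.03,0],
    [0,-0.03,-0.02,-0.03,0],
    [0,-0.03,-0.02,0,0],
    [0,-0.03,-0.02,0,0],
    [0,-0.03,-0.02,0,0],
    [0,-0.03,-0.02,0,0],
    [0,-0.03,-0.02,0,0],
    [0,-0.03,-0.02,0,0],
    [0,0,0,0,0],
    [0,0,0,0,0],
    [0,0,0,0,0]
  ]
}}

```text
time_s: 14.4
position: [0.504, -0.0328, 0.2303]
tcp_rot: [[-0.024, 1.0, 0.001], [1.0, 0.024, 0.0], [0.0, 0.001, -1.0]]
force: [-0.1, -0.7, -0.5]
opening: 1.003
grasp_force: 0.0
```

```bash
python3 - <<'E'
from h import *
st();c=cal("wrist");p,d=capture("wrist");np.savez("pics/w7.npz",p=p,d=d,**c);print(c["xyz"])
im=rect(p,c,0.42,0.56,-0.25,0.08,0.014,0.0005);print(im.shape)
im2=rect(p,c,0.53,0.69,0.10,0.26,0.014,0.0005)
o=np.zeros((610,670,3),np.uint8);o[:280,:660]=im[:280,:660];o[285:605,:320]=im2[:320,:320];cv2.imwrite("pics/w7.png",o)
E
```

```text
t14.40 pos [ 0.504  -0.0328  0.2303] yaw_x 91.37 F [-0.1 -0.7 -0.5] M [-0.04  0.   -0.03] op 1.003 gf 0.0 q [-16.4  21.5  99.5   0.   59.  -17.8]
[0.50163611 0.04667772 0.37883543]
(281, 660, 3)
```

View pics/w7.png

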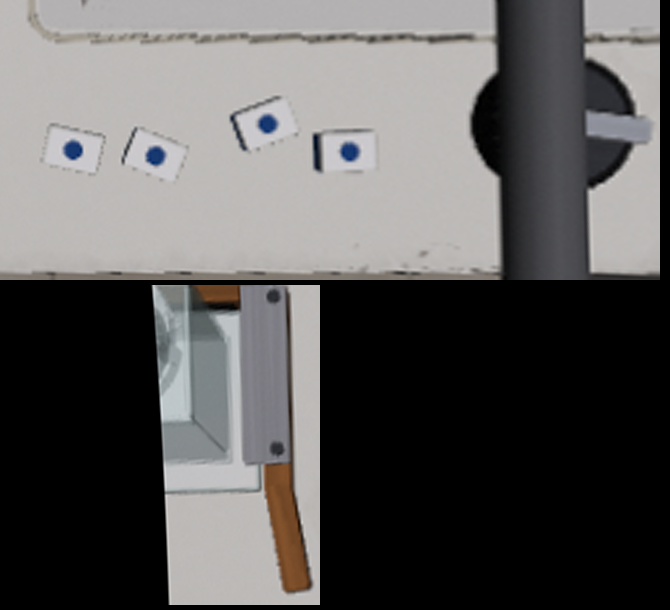

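```bash
cat >> h.py <<'E'
def go(*T):
    s=read_state();R=s["tcp_rot"];p=s["position"];a=np.arctan2(R[1,0],R[0,0])
    for x,y,z,yy in T:
        a2=np.radians(yy+90) if yy is not None else a
        d=np.array([x,y,z])-p
        print("turn %.3f  tx %.4f ty %.4f tz %.4f"%(a-a2,d[0]*np.cos(a2)+d[1]*np.sin(a2),d[0]*np.sin(a2)-d[1]*np.cos(a2),-d[2]))
        p=np.array([x,y,z]);a=a2
def tabs(name="wrist",z=.014,save=None):
    c=cal(name);p,d=capture(name)
    b=p.astype(int);m=((b[...,0]-b[...,2]>50)).astype(np.uint8)
    n,l,stt,ce=cv2.connectedComponentsWithStats(m)
    for i in range(1,n):
        if stt[i,4]>4:
            q=plane(c,[ce[i]],z)[0]
            if .38<q[0]<.75 and -.5<q[1]<.4: print("blue",q[:2].round(4),stt[i,4],ce[i].round(0))
    if save: np.savez("pics/%s.npz"%save,p=p,d=d,**c)
    return p,c
E
python3 - <<'E'
from h import *
st();go((.4845,-.0945,.23,1),(.4845,-.0945,.0155,1));tabs()
E
```

```text
t14.45 pos [ 0.5042 -0.0323  0.2303] yaw_x 91.45 F [0.3 0.3 1. ] M [-0.09  0.07 -0.05] op 1.002 gf 0.0 q [-16.4  21.5  99.5   0.   59.  -17.8]
turn 0.008  tx -0.0619 ty -0.0208 tz 0.0003
turn 0.000  tx 0.0000 ty 0.0000 tz 0.2145
blue [0.485  0.0435] 39 [241. 111.]
blue [0.4821 0.0025] 32 [238. 142.]
blue [ 0.4979 -0.0536] 30 [249. 183.]
blue [ 0.4839 -0.0946] 28 [239. 210.]
```

{"api": "send_rows", "payload": {
  "plan": [
    [110,-0.0306,-0.0105,0,0.004],
    [110,-0.0306,-0.0105,0,0],
    [110,0,0,0.03,0],
    [110,0,0,0.03,0],
    [110,0,0,0.03,0],
    [110,0,0,0.03,0],
    [110,0,0,0.03,0],
    [110,0,0,0.03,0],
    [110,0,0,0.02,0],
    [110,0,0,0.01,0],
    [110,0,0,0.005,0],
    [110,0,0,0,0],
    [110,0,0,0,0],
    [255,0,0,0,0],
    [255,0,0,0,0],
    [255,0,0,0,0],
    [255,0,0,0,0],
    [255,0,0,0,0],
    [255,0,0,0,0]
  ]
}}

```text
time_s: 16.08
position: [0.4839, -0.0945, 0.0154]
tcp_rot: [[-0.021, 1.0, 0.0], [1.0, 0.021, -0.0], [-0.0, 0.0, -1.0]]
force: [-0.0, 1.3, 1.7]
opening: 0.222
grasp_force: 30.0
```

```bash
python3 - <<'E'
from h import *
st();go((.4845,-.0945,.16,1.4),(.634,.179,.16,1.4),(.634,.179,.117,1.4))
E
```

```text
t16.08 pos [ 0.4839 -0.0945  0.0154] yaw_x 91.2 F [-0.   1.3  1.7] M [-0.03  0.03 -0.  ] op 0.222 gf 30.0 q [-24.1  42.7 109.5   0.   27.8 -25.3]
turn -0.004  tx -0.0000 ty 0.0006 tz -0.1446
turn 0.000  tx 0.2698 ty 0.1561 tz -0.0000
turn 0.000  tx 0.0000 ty 0.0000 tz 0.0430
```

{"api": "send_rows", "payload": {
  "plan": [
    [255,0,0,-0.029,0],
    [255,0,0,-0.029,0],
    [255,0,0,-0.029,0],
    [255,0,0,-0.029,0],
    [255,0,0,-0.029,0],
    [255,0.03,0.0173,0,0],
    [255,0.03,0.0173,0,0],
    [255,0.03,0.0173,0,0],
    [255,0.03,0.0173,0,0],
    [255,0.03,0.0173,0,0],
    [255,0.03,0.0173,0,0],
    [255,0.03,0.0173,0,0],
    [255,0.03,0.0175,0,0],
    [255,0.03,0.0175,0,0],
    [255,0,0,0,0],
    [255,0,0,0,0],
    [255,0,0,0.0215,0],
    [255,0,0,0.0215,0],
    [255,0,0,0,0],
    [255,0,0,0,0]
  ]
}}

```text
time_s: 17.75
position: [0.6324, 0.1774, 0.1159]
tcp_rot: [[-0.02, 1.0, -0.005], [1.0, 0.02, -0.001], [-0.001, -0.005, -1.0]]
force: [-0.2, -0.7, -0.7]
opening: 0.226
grasp_force: 30.0
```

```bash
python3 - <<'E'
from h import *
st();p,c=tabs(save="w8")
cv2.imwrite("pics/w8.png",cv2.resize(p,(800,600)))
go((.634,.179,.16,1.4),(.497,-.0535,.16,17.8))
E
```

```text
t17.75 pos [0.6324 0.1774 0.1159] yaw_x 91.13 F [-0.2 -0.7 -0.7] M [-0.12 -0.    0.02] op 0.226 gf 30.0 q [ 6.  40.9 82.6 -0.  56.8  4.8]
blue [0.6324 0.1234] 153 [254. 242.]
turn -0.005  tx 0.0013 ty 0.0003 tz -0.0427
turn -0.286  tx -0.1795 ty -0.2015 tz -0.0000
```

View pics/w8.png

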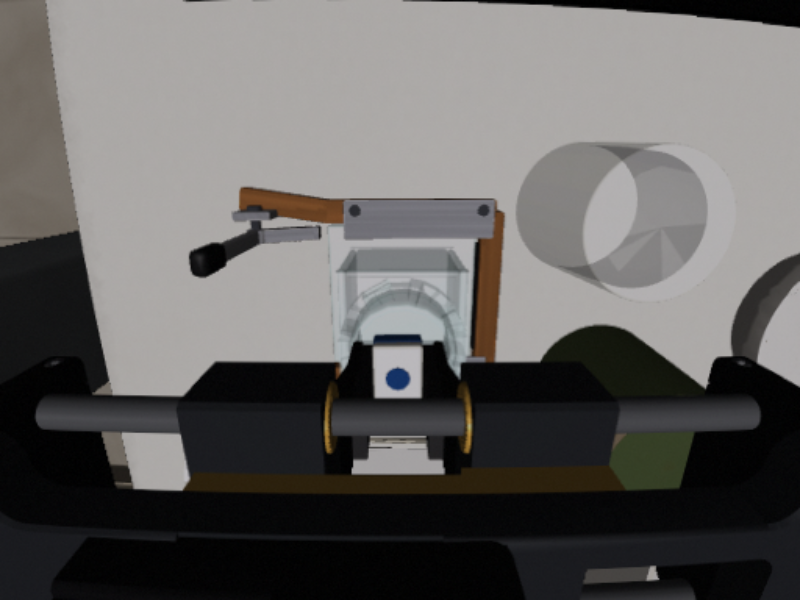

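The tablet is held flat with its dot at (397,379), the jar below with body top-left edge at row ≈272.

```bash
python3 - <<'E'
from h import *
z=np.load("pics/w8.npz");c={k:z[k] for k in("fx","fy","cx","cy","dist_coeffs","xyz","rotation")}
s=.64
print(plane(c,np.array([(397,379)])*s,.1145).round(4), plane(c,np.array([(335,272),(471,272)])*s,.072).round(4),plane(c,np.array([(331,226)])*s,.008).round(4))
E
```

```text
[[0.6319 0.1768 0.1145]] [[0.6018 0.2098 0.072 ]
 [0.6661 0.2111 0.072 ]] [[0.5902 0.223  0.008 ]]
```

{"api": "send_rows", "payload": {
  "plan": [
    [255,0.0017,0.002,0,0],
    [255,0,0,0,0],
    [255,0,0,0,0],
    [110,0,0,0,0],
    [110,0,0,0,0],
    [110,0,0,0,0],
    [110,0,0,0,0],
    [110,0,0,-0.04,-0.1],
    [110,0,0,-0.02,-0.1],
    [110,0,0,0,-0.09],
    [110,-0.026,-0.029,0,0],
    [110,-0.026,-0.029,0,0],
    [110,-0.026,-0.029,0,0],
    [110,-0.026,-0.029,0,0],
    [110,-0.026,-0.029,0,0],
    [110,-0.026,-0.029,0,0],
    [110,-0.026,-0.029,0,0],
    [110,0,0,0,0],
    [110,0,0,0,0],
    [110,0,0,0,0]
  ]
}}

```text
time_s: 19.47
position: [0.4991, -0.055, 0.1775]
tcp_rot: [[-0.305, 0.952, 0.001], [0.952, 0.305, 0.0], [-0.0, 0.001, -1.0]]
force: [-0.8, 0.5, -0.1]
opening: 0.57
grasp_force: 0.0
```

```bash
python3 - <<'E'
from h import *
st();p,c=tabs(save="w9");go((.4979,-.0536,.17,17.8),(.4979,-.0536,.0155,17.8))
E
```

```text
t19.47 pos [ 0.4991 -0.055   0.1775] yaw_x 107.76 F [-0.8  0.5 -0.1] M [-0.06  0.   -0.01] op 0.570 gf 0.0 q [-19.1  25.8 103.1   0.   51.1 -36.8]
blue [0.4851 0.0436] 55 [269.  91.]
blue [0.4821 0.0024] 53 [255. 127.]
blue [ 0.498  -0.0537] 42 [254. 176.]
turn 0.001  tx 0.0012 ty -0.0011 tz 0.0074
turn 0.000  tx 0.0000 ty 0.0000 tz 0.1545
```

{"api": "send_rows", "payload": {
  "plan": [
    [110,0.0015,-0.001,0.03,0],
    [110,0,0,0.03,0],
    [110,0,0,0.03,0],
    [110,0,0,0.03,0],
    [110,0,0,0.025,0],
    [110,0,0,0.012,0],
    [110,0,0,0.005,0],
    [110,0,0,0,0],
    [110,0,0,0,0],
    [255,0,0,0,0],
    [255,0,0,0,0],
    [255,0,0,0,0],
    [255,0,0,0,0],
    [255,0,0,0,0],
    [255,0,0,0,0],
    [255,0,0,-0.03,0],
    [255,0,0,-0.04,0],
    [255,0,0,-0.04,0],
    [255,0,0,-0.035,0],
    [255,0,0,0,0]
  ]
}}

```text
time_s: 21.18
position: [0.5011, -0.055, 0.1663]
tcp_rot: [[-0.306, 0.952, 0.013], [0.952, 0.306, -0.004], [-0.008, 0.011, -1.0]]
force: [0.1, -1.3, 0.4]
opening: 0.225
grasp_force: 30.0
```

```bash
python3 - <<'E'
from h import *
st();go((.634,.179,.16,17.8),(.634,.179,.117,17.8))
E
```

```text
t21.18 pos [ 0.5011 -0.055   0.1663] yaw_x 107.82 F [ 0.1 -1.3  0.4] M [-0.12  0.04 -0.02] op 0.225 gf 30.0 q [-19.   26.8 103.8   0.   48.6 -36.8]
turn 0.000  tx 0.1821 ty 0.1981 tz 0.0063
turn 0.000  tx 0.0000 ty 0.0000 tz 0.0430
```

{"api": "send_rows", "payload": {
  "plan": [
    [255,0.0202,0.0223,0,0],
    [255,0.0202,0.0223,0,0],
    [255,0.0202,0.0223,0,0],
    [255,0.0202,0.0223,0,0],
    [255,0.0202,0.0223,0,0],
    [255,0.0202,0.0223,0,0],
    [255,0.0202,0.0223,0,0],
    [255,0.0202,0.0223,0,0],
    [255,0.0202,0.0223,0,0],
    [255,0,0,0,0],
    [255,0,0,0,0],
    [255,0,0,0.02,0],
    [255,0,0,0.024,0],
    [255,0,0,0,0],
    [255,0,0,0,0],
    [255,0,0,0,0]
  ]
}}

```text
time_s: 22.52
position: [0.6326, 0.1799, 0.1166]
tcp_rot: [[-0.305, 0.952, -0.0], [0.952, 0.305, -0.0], [-0.0, -0.0, -1.0]]
force: [0.8, -0.4, 0.8]
opening: 0.228
grasp_force: 30.0
```

```bash
python3 - <<'E'
from h import *
st();go((.634,.1785,.117,17.8));p,c=tabs(z=.1145,save="w10")
E
```

```text
t22.52 pos [0.6326 0.1799 0.1166] yaw_x 107.76 F [ 0.8 -0.4  0.8] M [-0.08  0.04  0.02] op 0.228 gf 30.0 q [  6.2  40.8  82.6  -0.   56.6 -11.6]
turn -0.001  tx -0.0017 ty 0.0009 tz -0.0004
blue [0.6323 0.1792] 151 [254. 242.]
blue [0.5323 0.1035] 34 [ 84. 294.]
```

{"api": "send_rows", "payload": {
  "plan": [
    [255,-0.001,0.0014,0,0],
    [255,0,0,0,0],
    [255,0,0,0,0],
    [110,0,0,0,0],
    [110,0,0,0,0],
    [110,0,0,0,0],
    [110,0,0,0,0],
    [110,0,0,-0.03,0],
    [110,0,0,-0.023,0.1],
    [110,0,0,0,0.11],
    [110,0,0,0,0.11],
    [110,0,0,0,0.11],
    [110,0,0,0,0.11],
    [110,0,0,0,0.1075],
    [110,-0.036,-0.0142,0,0],
    [110,-0.036,-0.0142,0,0],
    [110,-0.036,-0.0142,0,0],
    [110,-0.036,-0.0142,0,0],
    [110,-0.036,-0.0142,0,0],
    [110,-0.036,-0.0142,0,0]
  ]
}}

```text
time_s: 24.23
position: [0.4813, 0.0036, 0.1694]
tcp_rot: [[0.329, 0.944, 0.001], [0.944, -0.329, -0.0], [-0.0, 0.001, -1.0]]
force: [0.8, -0.8, 0.2]
opening: 0.566
grasp_force: 0.0
```

{"api": "send_rows", "payload": {
  "plan": [
    [110,0,0,0,0],
    [110,0,0,0,0],
    [110,0,0,0,0]
  ]
}}

```text
time_s: 24.48
position: [0.4835, 0.0043, 0.1696]
tcp_rot: [[0.331, 0.944, 0.002], [0.944, -0.331, -0.0], [0.001, 0.002, -1.0]]
force: [0.6, 0.7, 0.5]
opening: 0.571
grasp_force: 0.0
```

```bash
python3 - <<'E'
from h import *
st();p,c=tabs(save="w11");go((.4821,.0025,.17,-19.3),(.4821,.0025,.0155,-19.3))
E
```

```text
t24.48 pos [0.4835 0.0043 0.1696] yaw_x 70.67 F [0.6 0.7 0.5] M [-0.12  0.02 -0.02] op 0.571 gf 0.0 q [-12.8  25.3 106.    0.   48.5   6.5]
blue [0.4848 0.0436] 52 [244. 147.]
blue [0.4821 0.0023] 44 [254. 181.]
turn 0.001  tx -0.0027 ty -0.0009 tz -0.0005
turn 0.000  tx 0.0000 ty 0.0000 tz 0.1545
```

{"api": "send_rows", "payload": {
  "plan": [
    [110,-0.002,-0.001,0.03,0],
    [110,0,0,0.03,0],
    [110,0,0,0.03,0],
    [110,0,0,0.03,0],
    [110,0,0,0.02,0],
    [110,0,0,0.01,0],
    [110,0,0,0.0045,0],
    [110,0,0,0,0],
    [110,0,0,0,0],
    [255,0,0,0,0],
    [255,0,0,0,0],
    [255,0,0,0,0],
    [255,0,0,0,0],
    [255,0,0,0,0],
    [255,0,0,0,0],
    [255,0,0,-0.03,0],
    [255,0,0,-0.04,0],
    [255,0,0,-0.04,0],
    [255,0,0,-0.035,0],
    [255,0,0,0,0]
  ]
}}

```text
time_s: 26.2
position: [0.4848, 0.0022, 0.1656]
tcp_rot: [[0.33, 0.944, 0.013], [0.944, -0.33, -0.003], [0.002, 0.013, -1.0]]
force: [1.5, -0.6, -0.4]
opening: 0.227
grasp_force: 30.0
```

```bash
python3 - <<'E'
from h import *
st();go((.634,.179,.16,-19.3),(.634,.179,.117,-19.3))
E
```

```text
t26.20 pos [0.4848 0.0022 0.1656] yaw_x 70.73 F [ 1.5 -0.6 -0.4] M [-0.07  0.08 -0.03] op 0.227 gf 30.0 q [-13.   25.6 106.5   0.   47.1   6.3]
turn 0.000  tx 0.2162 ty 0.0823 tz 0.0056
turn 0.000  tx 0.0000 ty 0.0000 tz 0.0430
```

{"api": "send_rows", "payload": {
  "plan": [
    [255,0.027,0.0105,0,0],
    [255,0.027,0.0105,0,0],
    [255,0.027,0.0105,0,0],
    [255,0.027,0.0105,0,0],
    [255,0.027,0.0105,0,0],
    [255,0.027,0.0105,0,0],
    [255,0.027,0.0105,0,0],
    [255,0.027,0.0105,0,0],
    [255,0,0,0,0],
    [255,0,0,0,0],
    [255,0,0,0.02,0],
    [255,0,0,0.024,0],
    [255,0,0,0,0],
    [255,0,0,0,0],
    [255,0,0,0,0]
  ]
}}

```text
time_s: 27.45
position: [0.6314, 0.1784, 0.1161]
tcp_rot: [[0.331, 0.944, -0.0], [0.944, -0.331, -0.0], [-0.0, -0.0, -1.0]]
force: [-0.7, 0.3, 0.5]
opening: 0.225
grasp_force: 30.0
```

```bash
python3 - <<'E'
from h import *
st();go((.634,.1785,.117,-19.3));p,c=tabs(z=.1145,save="w12")
E
```

```text
t27.45 pos [0.6314 0.1784 0.1161] yaw_x 70.67 F [-0.7  0.3  0.5] M [-0.1   0.09 -0.04] op 0.225 gf 30.0 q [ 6.  40.8 82.9 -0.  56.4 25.4]
turn -0.000  tx 0.0010 ty 0.0024 tz -0.0009
blue [0.6434 0.2037] 24 [260. 199.]
blue [0.6306 0.1771] 156 [254. 244.]
```

{"api": "send_rows", "payload": {
  "plan": [
    [255,0.0023,0.0026,0,0],
    [255,0,0,0,0],
    [255,0,0,0,0],
    [110,0,0,0,0],
    [110,0,0,0,0],
    [110,0,0,0,0],
    [110,0,0,0,0],
    [110,0,0,-0.03,0],
    [110,0,0,-0.023,-0.05],
    [110,-0.0286,-0.0175,0,0],
    [110,-0.0286,-0.0175,0,0],
    [110,-0.0286,-0.0175,0,0],
    [110,-0.0286,-0.0175,0,0],
    [110,-0.0286,-0.0175,0,0],
    [110,-0.0286,-0.0175,0,0],
    [110,0,0,0,0],
    [110,0,0,0,0],
    [110,0,0,0,0]
  ]
}}

```text
time_s: 29.0
position: [0.4868, 0.0454, 0.1691]
tcp_rot: [[0.283, 0.959, 0.002], [0.959, -0.283, -0.0], [0.001, 0.002, -1.0]]
force: [0.4, 0.2, 1.0]
opening: 0.565
grasp_force: 0.0
```

```bash
python3 - <<'E'
from h import *
st();p,c=tabs(save="w13");go((.4848,.0436,.17,-16.4),(.4848,.0436,.0155,-16.4))
E
```

```text
t29.00 pos [0.4868 0.0454 0.1691] yaw_x 73.54 F [0.4 0.2 1. ] M [-0.09 -0.01 -0.01] op 0.565 gf 0.0 q [ -7.8  25.7 105.4   0.   48.8   8.6]
blue [0.6555 0.1881] 26 [373.   4.]
blue [0.4849 0.0436] 44 [253. 181.]
turn -0.000  tx -0.0027 ty -0.0017 tz -0.0009
turn 0.000  tx 0.0000 ty 0.0000 tz 0.1545
```

{"api": "send_rows", "payload": {
  "plan": [
    [110,-0.0022,-0.0015,0.03,0],
    [110,0,0,0.03,0],
    [110,0,0,0.03,0],
    [110,0,0,0.03,0],
    [110,0,0,0.02,0],
    [110,0,0,0.01,0],
    [110,0,0,0.004,0],
    [110,0,0,0,0],
    [110,0,0,0,0],
    [255,0,0,0,0],
    [255,0,0,0,0],
    [255,0,0,0,0],
    [255,0,0,0,0],
    [255,0,0,0,0],
    [255,0,0,0,0],
    [255,0,0,-0.03,0],
    [255,0,0,-0.04,0],
    [255,0,0,-0.04,0],
    [255,0,0,-0.035,0],
    [255,0,0,0,0]
  ]
}}

```text
time_s: 30.72
position: [0.4874, 0.0434, 0.1656]
tcp_rot: [[0.282, 0.959, 0.013], [0.959, -0.282, -0.002], [0.002, 0.013, -1.0]]
force: [1.8, 0.3, 0.2]
opening: 0.227
grasp_force: 30.0
```

```bash
python3 - <<'E'
from h import *
st();go((.634,.179,.16,-16.4),(.634,.179,.117,-16.4))
E
```

```text
t30.72 pos [0.4874 0.0434 0.1656] yaw_x 73.6 F [1.8 0.3 0.2] M [-0.13  0.    0.02] op 0.227 gf 30.0 q [ -8.   25.9 105.9   0.   47.5   8.4]
turn -0.000  tx 0.1715 ty 0.1023 tz 0.0056
turn 0.000  tx 0.0000 ty 0.0000 tz 0.0430
```

{"api": "send_rows", "payload": {
  "plan": [
    [255,0.0246,0.0151,0,0],
    [255,0.0246,0.0151,0,0],
    [255,0.0246,0.0151,0,0],
    [255,0.0246,0.0151,0,0],
    [255,0.0246,0.0151,0,0],
    [255,0.0246,0.0151,0,0],
    [255,0.0246,0.0151,0,0],
    [255,0,0,0,0],
    [255,0,0,0,0],
    [255,0,0,0.02,0],
    [255,0,0,0.024,0],
    [255,0,0,0,0],
    [255,0,0,0,0],
    [255,0,0,0,0]
  ]
}}

```text
time_s: 31.88
position: [0.6333, 0.1785, 0.1161]
tcp_rot: [[0.283, 0.959, -0.0], [0.959, -0.283, -0.0], [-0.0, -0.0, -1.0]]
force: [0.5, -0.1, 0.3]
opening: 0.225
grasp_force: 30.0
```

```bash
python3 - <<'E'
from h import *
st();go((.634,.1785,.117,-16.4));p,c=tabs(z=.1145,save="w14")
E
```

```text
t31.88 pos [0.6333 0.1785 0.1161] yaw_x 73.55 F [ 0.5 -0.1  0.3] M [-0.08  0.06 -0.02] op 0.225 gf 30.0 q [ 6.  40.9 82.6 -0.  56.5 22.5]
turn -0.001  tx 0.0002 ty 0.0007 tz -0.0009
blue [0.6402 0.2009] 85 [255. 206.]
blue [0.633  0.1785] 160 [254. 241.]
```

{"api": "send_rows", "payload": {
  "plan": [
    [110,0,0,0,0],
    [110,0,0,0,0],
    [110,0,0,0,0],
    [110,0,0,0,0],
    [110,0,0,-0.03,0],
    [110,0,0,-0.03,-0.1],
    [110,0,0,-0.02,-0.111],
    [110,-0.032,-0.0088,0,0],
    [110,-0.032,-0.0088,0,0],
    [110,-0.032,-0.0088,0,0],
    [110,-0.032,-0.0088,0,0],
    [110,-0.032,-0.0088,0,0],
    [110,-0.032,-0.0088,0,0],
    [110,-0.032,-0.0088,0,0],
    [110,-0.032,-0.0088,0,0],
    [110,-0.032,-0.0088,0,0],
    [110,-0.032,-0.0088,0,0],
    [110,-0.032,-0.0088,0,0],
    [110,-0.035,-0.0088,0,0],
    [110,-0.015,0,0,0]
  ]
}}

```text
time_s: 33.6
position: [0.4966, -0.2174, 0.1961]
tcp_rot: [[0.078, 0.997, 0.0], [0.997, -0.078, -0.002], [-0.002, 0.0, -1.0]]
force: [-0.5, 0.4, -0.6]
opening: 0.57
grasp_force: 0.0
```

{"api": "send_rows", "payload": {
  "plan": [
    [110,0,0,0,0],
    [110,0,0,0,0],
    [110,0,0,0,0]
  ]
}}

```text
time_s: 33.85
position: [0.498, -0.2127, 0.1957]
tcp_rot: [[0.075, 0.997, -0.0], [0.997, -0.075, 0.001], [0.001, -0.0, -1.0]]
force: [0.1, 0.2, -0.0]
opening: 0.569
grasp_force: 0.0
```

```bash
python3 - <<'E'
from h import *
st();p,c=tabs(save="w15")
def lid(p,c,x0,y0,zt=.026,zb=.046,r=.05):
    im=rect(p,c,x0-r,x0+r,y0-r,y0+r,zt,.00025);g=im.max(2)
    m=(g<85).astype(np.uint8);n,l,s,ce=cv2.connectedComponentsWithStats(m);i=1+s[1:,4].argmax()
    ct=max(cv2.findContours((l==i).astype(np.uint8),0,1)[0],key=len);h=cv2.convexHull(ct);(u,v),R=cv2.minEnclosingCircle(h);e=cv2.fitEllipse(h)
    print("disc",x0+r-v*.00025,y0+r-u*.00025,"R",R*.00025,"ell",x0+r-e[0][1]*.00025,y0+r-e[0][0]*.00025,np.array(e[1])*.000125)
    im=rect(p,c,x0-r,x0+r,y0-r,y0+r,zb,.00025);g=im.min(2);k=np.zeros(g.shape,np.uint8);cv2.circle(k,(int(u),int(v)),int(.029/.00025),1,-1)
    m=((g>110)&(k>0)).astype(np.uint8);n,l,s,ce=cv2.connectedComponentsWithStats(m);i=1+s[1:,4].argmax();v_,u_=np.where(l==i)
    q=cv2.minAreaRect(np.c_[u_,v_].astype(np.float32));b=cv2.boxPoints(q);w=np.c_[x0+r-b[:,1]*.00025,y0+r-b[:,0]*.00025]
    e1=w[1]-w[0];e2=w[2]-w[1];L=e1 if np.linalg.norm(e1)>np.linalg.norm(e2) else e2
    print("bar",w.mean(0).round(4),"size",np.array(q[1])*.00025,"ang",np.degrees(np.arctan2(L[1],L[0]))%180)
lid(p,c,.499,-.196)
tabs("top")
E
```

```text
t33.85 pos [ 0.498  -0.2127  0.1957] yaw_x 85.7 F [ 0.1  0.2 -0. ] M [-0.06  0.01 -0.03] op 0.569 gf 0.0 q [-35.   26.9  96.5   0.   56.6 -30.7]
disc 0.49863105773925787 -0.19424521636962894 R 0.03427307891845703 ell 0.49870254516601564 -0.19438439559936527 [0.03315919 0.03422213]
bar [ 0.4986 -0.1956] size [0.05096109 0.01121589] ang 82.69422
```

{"api": "send_rows", "payload": {
  "plan": [
    [110,0,0,0,0.047],
    [110,0.0177,-0.0015,0.03,0],
    [110,0,0,0.03,0],
    [110,0,0,0.03,0],
    [110,0,0,0.03,0],
    [110,0,0,0.02,0],
    [110,0,0,0.01,0],
    [110,0,0,0.0035,0],
    [110,0,0,0,0],
    [110,0,0,0,0],
    [255,0,0,0,0],
    [255,0,0,0,0],
    [255,0,0,0,0],
    [255,0,0,0,0],
    [255,0,0,0,0],
    [255,0,0,0,0],
    [255,0,0,-0.02,0],
    [255,0,0,-0.03,0],
    [255,0,0,-0.03,0],
    [255,0,0,0,0]
  ]
}}

```text
time_s: 35.62
position: [0.5014, -0.1978, 0.1268]
tcp_rot: [[0.122, 0.992, 0.008], [0.993, -0.122, -0.005], [-0.004, 0.009, -1.0]]
force: [0.8, -0.2, -0.0]
opening: 0.13
grasp_force: 30.0
```

```bash
python3 - <<'E'
from h import *
st();go((.499,-.195,.19,21.5),(.634,.1785,.19,21.5))
E
```

```text
t35.62 pos [ 0.5014 -0.1978  0.1268] yaw_x 82.99 F [ 0.8 -0.2 -0. ] M [-0.09  0.04 -0.01] op 0.130 gf 30.0 q [-33.4  32.6 100.5   0.   46.3 -26.4]
turn -0.498  tx 0.0035 ty -0.0012 tz -0.0632
turn 0.000  tx 0.2980 ty 0.2625 tz -0.0000
```

{"api": "send_rows", "payload": {
  "plan": [
    [255,0,0,-0.02,0],
    [255,0,0,-0.03,0],
    [255,0,0,0,-0.0996],
    [255,0,0,0,-0.0996],
    [255,0,0,0,-0.0996],
    [255,0,0,0,-0.0996],
    [255,0,0,0,-0.0996],
    [255,0.0229,0.0202,0,0],
    [255,0.0229,0.0202,0,0],
    [255,0.0229,0.0202,0,0],
    [255,0.0229,0.0202,0,0],
    [255,0.0229,0.0202,0,0],
    [255,0.0229,0.0202,0,0],
    [255,0.0229,0.0202,0,0],
    [255,0.0229,0.0202,0,0],
    [255,0.0229,0.0202,0,0],
    [255,0.0229,0.0202,0,0],
    [255,0.0229,0.0202,0,0],
    [255,0.0229,0.0202,0,0],
    [255,0.0229,0.0202,0,0]
  ]
}}

```text
time_s: 37.28
position: [0.6333, 0.1786, 0.1709]
tcp_rot: [[-0.367, 0.93, -0.002], [0.93, 0.367, -0.0], [0.0, -0.002, -1.0]]
force: [0.4, -0.8, -0.8]
opening: 0.128
grasp_force: 30.0
```

{"api": "send_rows", "payload": {
  "plan": [
    [255,0,0,0,0],
    [255,0,0,0,0],
    [255,0,0,0,0]
  ]
}}

```text
time_s: 37.53
position: [0.6327, 0.1768, 0.171]
tcp_rot: [[-0.367, 0.93, -0.002], [0.93, 0.367, -0.001], [0.0, -0.003, -1.0]]
force: [-0.6, 0.2, -0.1]
opening: 0.129
grasp_force: 30.0
```

```bash
python3 - <<'E'
from h import *
st();go((.634,.1785,.17,21.5));p,c=tabs(save="w16")
cv2.imwrite("pics/w16.png",cv2.resize(p,(800,600),interpolation=cv2.INTER_CUBIC))
E
```

```text
t37.53 pos [0.6327 0.1768 0.171 ] yaw_x 111.54 F [-0.6  0.2 -0.1] M [-0.07  0.04 -0.03] op 0.129 gf 30.0 q [  5.9  36.9  80.5  -0.   62.7 -15.6]
turn 0.001  tx 0.0011 ty 0.0018 tz 0.0010
```

View pics/w16.png

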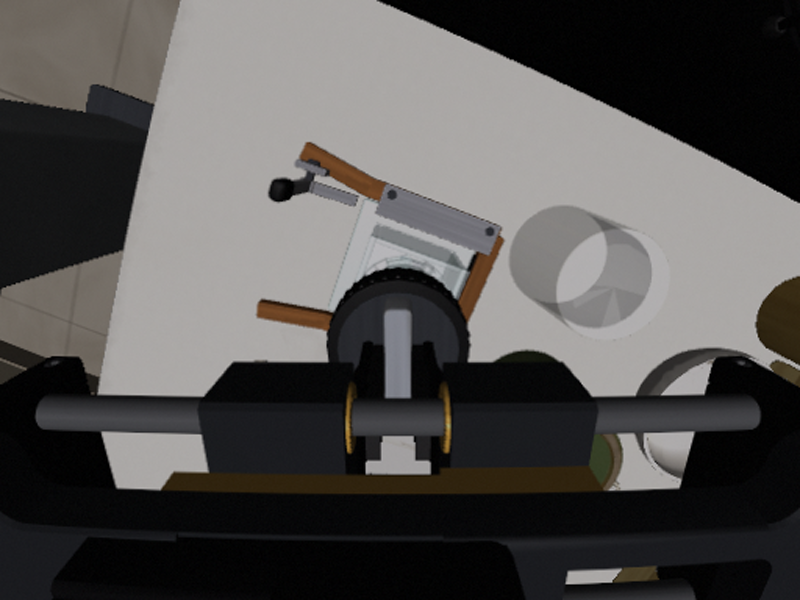

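The picture shows the lid level in the grip above the docked jar, bar end at (397,309), disc from x 328 to 469 with its lower edge at row 268; no tablet lies outside and the pawl is down.

```bash
python3 - <<'E'
from h import *
z=np.load("pics/w16.npz");c={k:z[k] for k in("fx","fy","cx","cy","dist_coeffs","xyz","rotation")};p=z["p"]
T=np.array([.6327,.1768,.171]);R=read_state()["tcp_rot"]
def f(n,uv,zz): print(n,((plane(c,np.array([uv],float)*.64,zz)-T)@R).round(4)[0,:2])
f("bar end",(397,309),.175);f("bot edge",(398,267.5),.129);f("top edge",(398,282),.155)
f("L",(328,338),.150);f("R",(469,338),.150)
g=p[:,:,:].max(2).astype(int)
print(g[165:204:1,254])
print(g[216,200:225],g[216,290:310])
E
```

```text
bar end [ 0.0308 -0.0006]
bot edge [ 0.0357 -0.0001]
top edge [ 0.0356 -0.0001]
L [ 0.0089 -0.0308]
R [0.0089 0.031 ]
[175 152 178 171 141 115  23   7   3   5   5  22  45   8  22  29  28  28
  27  30  29  28  36  46  46  45  46  48  50  50  52  53  69 108 137 141
 141 141 140]
[171 169 168 167 170 170 169 170 164 113  21  21  21  22  21  20  29  45
  44  44  44  44  45  45  46] [ 45  46  40  26  20  20  18  18  19  50 123 170 170 170 171 171 171 171
 171 171]
```

```bash
python3 - <<'E'
from h import *
from scipy.optimize import least_squares
z=np.load("pics/w16.npz");c={k:z[k] for k in("fx","fy","cx","cy","dist_coeffs","xyz","rotation")};d=z["d"]
T=np.array([.6327,.1768,.171]);R=read_state()["tcp_rot"]
K=np.array([[c["fx"],0,c["cx"]],[0,c["fy"],c["cy"]],[0,0,1]])
v,u=np.mgrid[160:232,200:310];uv=np.c_[u.ravel(),v.ravel()].astype(float)
q=cv2.undistortPoints(uv.reshape(-1,1,2),K,c["dist_coeffs"]).reshape(-1,2)
D=d[160:232,200:310].ravel();P=(np.c_[q,np.ones(len(q))]*D[:,None])@c["rotation"].T+c["xyz"]
L=((P-T)@R).reshape(72,110,3)
np.set_printoptions(linewidth=200,suppress=True,precision=4)
print(L[6:46:1,54][:, [0,2]])
A=L.reshape(-1,3)
m=(A[:,2]>.020)&(A[:,2]<.040)&(np.hypot(A[:,0]-.003,A[:,1])>.030)&(np.hypot(A[:,0]-.003,A[:,1])<.038)
r=least_squares(lambda s:np.hypot(A[m,0]-s[0],A[m,1]-s[1])-s[2],[.003,0,.0335],loss="soft_l1",f_scale=.0005);print("cyl",r.x,m.sum())
r=least_squares(lambda s:np.hypot(A[m,0]-s[0],A[m,1]-s[1])-.0335,[.003,0],loss="soft_l1",f_scale=.0005);print("cyl R fixed",r.x)
b=(A[:,2]<.002)&(A[:,2]>-.010)&(abs(A[:,1])<.008)&(A[:,0]>.005);print("bar top x max",np.sort(A[b,0])[-6:],"y range",A[b,1].min(),A[b,1].max(),"z",np.median(A[b,2]))
t=(A[:,2]<.022)&(A[:,2]>.011);print("lid top z",np.median(A[t,2]),"x max",np.sort(A[t,0])[-5:])
E
```

```text
[[0.0305 0.0846]
 [0.0303 0.0817]
 [0.0296 0.0806]
 [0.0284 0.0821]
 [0.0274 0.0825]
 [0.0338 0.0508]
 [0.034  0.0467]
 [0.0336 0.045 ]
 [0.0339 0.0407]
 [0.0339 0.0377]
 [0.0339 0.0345]
 [0.0337 0.0324]
 [0.0328 0.0331]
 [0.033  0.0297]
 [0.0324 0.0294]
 [0.0315 0.03  ]
 [0.0312 0.0284]
 [0.0302 0.0296]
 [0.0295 0.0295]
 [0.0287 0.0297]
 [0.0281 0.0292]
 [0.0275 0.0288]
 [0.027  0.0282]
 [0.0258 0.0298]
 [0.0257 0.0277]
 [0.0257 0.0254]
 [0.0252 0.0247]
 [0.0257 0.0208]
 [0.0254 0.0197]
 [0.0259 0.016 ]
 [0.0259 0.0139]
 [0.0254 0.0133]
 [0.0251 0.0123]
 [0.0248 0.0113]
 [0.0243 0.0107]
 [0.0238 0.0102]
 [0.0234 0.0095]
 [0.0226 0.01  ]
 [0.0223 0.0089]
 [0.0218 0.0085]]
cyl [ 0.0016 -0.0001  0.0318] 585
cyl R fixed [-0.0005 -0.    ]
bar top x max [0.0094 0.0094 0.0095 0.0095 0.0095 0.0095] y range -0.00799665332684484 0.007917386377403393 z -0.0007561012837539137
lid top z 0.012271763194774635 x max [0.0259 0.0259 0.026  0.0261 0.0261]
```

```bash
python3 - <<'E'
from h import *
from scipy.optimize import least_squares
np.set_printoptions(linewidth=200,suppress=True,precision=4)
for n in("w6","w8","w10","w14"):
    z=np.load(f"pics/{n}.npz");c={k:z[k] for k in("fx","fy","cx","cy","dist_coeffs","xyz","rotation")};d=z["d"]
    K=np.array([[c["fx"],0,c["cx"]],[0,c["fy"],c["cy"]],[0,0,1]])
    v,u=np.mgrid[0:300,0:512];q=cv2.undistortPoints(np.c_[u.ravel(),v.ravel()].astype(float).reshape(-1,1,2),K,c["dist_coeffs"]).reshape(-1,2)
    P=(np.c_[q,np.ones(len(q))]*d[:300].ravel()[:,None])@c["rotation"].T+c["xyz"]
    P=P[d[:300].ravel()>0];a=np.radians(1.45);o=np.array([.634,.1785]);X=(P[:,:2]-o)@np.array([[np.cos(a),-np.sin(a)],[np.sin(a),np.cos(a)]])
    Z=P[:,2]
    m=(abs(X[:,0])<.025)&(Z>.020)&(Z<.065)&(X[:,1]>.026)&(X[:,1]<.038);print(n,"face y",np.median(X[m,1]) if m.any() else None,m.sum(),end=' | ')
    r_=np.hypot(X[:,0],X[:,1]);m=(Z>.076)&(Z<.086)&(r_>.021)&(r_<.0285)&(X[:,1]>0)
    if m.sum()>20:
        r=least_squares(lambda s:np.hypot(X[m,0]-s[0],X[m,1]-s[1])-.0245,[0,0],loss="soft_l1",f_scale=.0005);print("neck",r.x,m.sum(),np.std(r.fun).round(4),end=' | ')
    m=(abs(X[:,0])<.025)&(Z>.069)&(Z<.077);print("top z",np.median(Z[m]) if m.any() else None, "max y",np.percentile(X[m,1],99) if m.any() else None)
E
```

```text
w6 face y 0.032076687428072244 1675 | neck [-0.0006  0.0029] 587 0.0015 | top z 0.0725848986709027 max y 0.03235853555471766
w8 face y 0.0320922058538412 667 | neck [-0.0004  0.0027] 275 0.0015 | top z 0.0723452451888898 max y 0.03230945266068235
w10 face y 0.03213808305356263 634 | neck [-0.0002  0.0028] 263 0.0015 | top z 0.07233417744560663 max y 0.03235610305479606
w14 face y 0.03206609208896597 617 | neck [-0.0009  0.0025] 257 0.0014 | top z 0.07230589663959316 max y 0.032222693514133725
```

{"api": "send_rows", "payload": {
  "plan": [
    [255,0.0012,0.0019,0,0],
    [255,0,0,0,0],
    [255,0,0,0,0],
    [255,0,0,0.005,0],
    [255,0,0,0.005,0],
    [255,0,0,0.004,0],
    [255,0,0,0.004,0],
    [255,0,0,0.003,0],
    [255,0,0,0,0],
    [255,0,0,0,0]
  ]
}}

```text
time_s: 38.42
position: [0.6349, 0.1791, 0.1508]
tcp_rot: [[-0.367, 0.93, -0.001], [0.93, 0.367, -0.0], [0.0, -0.001, -1.0]]
force: [0.0, -0.3, -0.3]
opening: 0.131
grasp_force: 30.0
```

```bash
python3 -c "
from h import *
st()"
```

```text
t38.42 pos [0.6349 0.1791 0.1508] yaw_x 111.52 F [ 0.  -0.3 -0.3] M [-0.07  0.05 -0.02] op 0.131 gf 30.0 q [  6.1  38.5  81.1  -0.   60.5 -15.5]
```

{"api": "send_rows", "payload": {
  "plan": [
    [255,0,-0.0006,0.002,0],
    [255,0,0,0.002,0],
    [255,0,0,0.001,0],
    [255,0,0,0,0],
    [255,0,0,0,0]
  ]
}}

```text
time_s: 38.83
position: [0.6345, 0.1788, 0.1461]
tcp_rot: [[-0.367, 0.93, -0.0], [0.93, 0.367, 0.0], [0.0, -0.0, -1.0]]
force: [-0.2, -0.0, 0.3]
opening: 0.129
grasp_force: 30.0
```

{"api": "send_rows", "payload": {
  "plan": [
    [255,0,0,0.001,0],
    [255,0,0,0.001,0],
    [255,0,0,0,0],
    [255,0,0,0,0]
  ]
}}

```text
time_s: 39.17
position: [0.6345, 0.1788, 0.1441]
tcp_rot: [[-0.367, 0.93, -0.0], [0.93, 0.367, -0.0], [0.0, -0.0, -1.0]]
force: [-0.1, -0.1, -0.4]
opening: 0.131
grasp_force: 30.0
```

{"api": "send_rows", "payload": {
  "plan": [
    [255,0,0,0.001,0],
    [255,0,0,0.001,0],
    [255,0,0,0,0],
    [255,0,0,0,0]
  ]
}}

```text
time_s: 39.5
position: [0.635, 0.1787, 0.1437]
tcp_rot: [[-0.367, 0.93, 0.001], [0.93, 0.367, -0.0], [-0.001, 0.001, -1.0]]
force: [-0.1, -0.2, 4.8]
opening: 0.13
grasp_force: 30.0
```

{"api": "send_rows", "payload": {
  "plan": [
    [255,0,0,0.001,0],
    [255,0,0,0,0],
    [255,0,0,0,0]
  ]
}}

```text
time_s: 39.75
position: [0.635, 0.1787, 0.1437]
tcp_rot: [[-0.367, 0.93, 0.002], [0.93, 0.367, -0.0], [-0.001, 0.002, -1.0]]
force: [-2.7, -1.8, 10.4]
opening: 0.128
grasp_force: 30.0
```

{"api": "send_rows", "payload": {
  "plan": [
    [255,0,0,-0.003,0],
    [170,0,0,0,0],
    [170,0,0,0,0],
    [170,0,0,0,0],
    [170,0,0,0,0],
    [170,0,0,0,0],
    [170,0,0,0,0]
  ]
}}

```text
time_s: 40.33
position: [0.6344, 0.1788, 0.1439]
tcp_rot: [[-0.367, 0.93, -0.001], [0.93, 0.367, -0.0], [0.0, -0.0, -1.0]]
force: [0.2, -0.3, -0.6]
opening: 0.332
grasp_force: 0.0
```

```bash
cat >> h.py <<'E'
def cloud(rows=(0,300)):
    s=read_state();c=cal("wrist");p,d=capture("wrist")
    K=np.array([[c["fx"],0,c["cx"]],[0,c["fy"],c["cy"]],[0,0,1]])
    v,u=np.mgrid[rows[0]:rows[1],0:512];q=cv2.undistortPoints(np.c_[u.ravel(),v.ravel()].astype(float).reshape(-1,1,2),K,c["dist_coeffs"]).reshape(-1,2)
    D=d[rows[0]:rows[1]].ravel();P=(np.c_[q,np.ones(len(q))]*D[:,None])@c["rotation"].T+c["xyz"]
    return p,P.reshape(*v.shape,3),((P-s["position"])@s["tcp_rot"]).reshape(*v.shape,3)
def lidz():
    "lid top height, side wall, bar end from a close wrist picture (tool x,y offsets)"
    p,P,L=cloud((120,235));A=L.reshape(-1,3);W=P.reshape(-1,3)
    r=np.hypot(A[:,0],A[:,1]);m=(r>.028)&(r<.0325)&(A[:,0]>.015)&(W[:,2]>.07)
    print("lid top z med %.4f"%np.median(W[m,2]),m.sum(),"at left/right",np.median(W[m&(A[:,1]<-.01),2]).round(4),np.median(W[m&(A[:,1]>.01),2]).round(4))
    k=(abs(A[:,1])<.004)&(A[:,0]>.02)&(A[:,0]<.037);Q=W[k];Lk=A[k];zt=np.median(W[m,2])
    w=(Q[:,2]<zt-.004)&(Q[:,2]>zt-.024)&(Lk[:,0]>.030);b=(Q[:,2]>zt+.003)&(Q[:,2]<zt+.018)
    print("side wall tx",np.median(Lk[w,0]).round(4),w.sum(),"bar end tx",np.median(Lk[b,0]).round(4),b.sum())
E
python3 -c "
from h import *
st();lidz()"
```

```text
t40.33 pos [0.6344 0.1788 0.1439] yaw_x 111.51 F [ 0.2 -0.3 -0.6] M [-0.03 -0.01 -0.06] op 0.332 gf 0.0 q [  6.   38.9  81.4   0.   59.7 -15.5]
lid top z med 0.1139 847 at left/right 0.1139 0.1142
side wall tx 0.0326 70 bar end tx 0.0254 88
```

{"api": "send_rows", "payload": {
  "plan": [
    [170,0,0,0.006,0],
    [170,0,0,0.0065,0],
    [170,0,0,0,0],
    [255,0,0,0,0],
    [255,0,0,0,0],
    [255,0,0,0,0],
    [255,0,0,0,0],
    [255,0,0,0,-0.068],
    [255,0,0,0,-0.068],
    [255,0,0,0,-0.068],
    [255,0,0,0,-0.068],
    [255,0,0,0,-0.068],
    [255,0,0,0,-0.068],
    [255,0,0,0,-0.068],
    [255,0,0,0,-0.068],
    [255,0,0,0,-0.068],
    [255,0,0,0,0],
    [255,0,0,0,0]
  ]
}}

```text
time_s: 41.88
position: [0.6344, 0.1788, 0.1317]
tcp_rot: [[-0.834, 0.552, -0.0], [0.552, 0.834, 0.0], [0.0, 0.0, -1.0]]
force: [0.4, 0.2, -0.1]
opening: 0.135
grasp_force: 30.0
```

```bash
python3 -c "
from h import *
st();lidz()"
```

```text
t41.88 pos [0.6344 0.1788 0.1317] yaw_x 146.48 F [ 0.4  0.2 -0.1] M [-0.    0.05 -0.01] op 0.135 gf 30.0 q [  6.   39.8  81.9   0.   58.3 -50.4]
lid top z med 0.1139 906 at left/right 0.114 0.1139
side wall tx 0.033 82 bar end tx 0.0256 104
```

Now A ≈ 55; let go so that it drops.

{"api": "send_rows", "payload": {
  "plan": [
    [170,0,0,0,0],
    [170,0,0,0,0],
    [170,0,0,0,0],
    [170,0,0,0,0],
    [170,0,0,0,0]
  ]
}}

```text
time_s: 42.35
position: [0.6346, 0.1788, 0.1318]
tcp_rot: [[-0.835, 0.551, 0.0], [0.551, 0.835, 0.0], [-0.0, 0.0, -1.0]]
force: [-0.3, 0.9, -0.5]
opening: 0.323
grasp_force: 0.0
```

```bash
python3 -c "
from h import *
st();lidz()"
```

```text
t42.35 pos [0.6346 0.1788 0.1318] yaw_x 146.57 F [-0.3  0.9 -0.5] M [-0.05  0.07 -0.04] op 0.323 gf 0.0 q [  6.   39.8  81.9  -0.   58.3 -50.5]
lid top z med 0.1053 623 at left/right 0.1053 0.1053
side wall tx 0.0335 72 bar end tx 0.0262 96
```

{"api": "send_rows", "payload": {
  "plan": [
    [170,0,0,0.005,0],
    [170,0,0,0.005,0],
    [170,0,0,0,0],
    [255,0,0,0,0],
    [255,0,0,0,0],
    [255,0,0,0,0],
    [255,0,0,0,0],
    [255,0,0,0.0005,0.08],
    [255,0,0,0.0005,0.08],
    [255,0,0,0.0005,0.08],
    [255,0,0,0.0005,0.08],
    [255,0,0,0.0005,0.08],
    [255,0,0,0.0005,0.08],
    [255,0,0,0,0],
    [255,0,0,0,0]
  ]
}}

```text
time_s: 43.65
position: [0.6346, 0.1788, 0.1204]
tcp_rot: [[-0.486, 0.874, 0.001], [0.874, 0.486, -0.0], [-0.0, 0.001, -1.0]]
force: [-2.4, -0.6, 6.8]
opening: 0.135
grasp_force: 30.0
```

```bash
python3 -c "
from h import *
st();lidz()"
```

```text
t43.65 pos [0.6346 0.1788 0.1204] yaw_x 119.05 F [-2.4 -0.6  6.8] M [-0.2   0.48 -0.08] op 0.135 gf 30.0 q [  6.   40.6  82.3  -0.   57.  -23. ]
lid top z med 0.1039 692 at left/right 0.1041 0.1039
side wall tx 0.0334 81 bar end tx 0.026 113
```

{"api": "send_rows", "payload": {
  "plan": [
    [255,0,0,0.0004,0.08],
    [255,0,0,0.0004,0.08],
    [255,0,0,0.0004,0.08],
    [255,0,0,0.0004,0.08],
    [255,0,0,0.0004,0.08],
    [255,0,0,0.0004,0.08],
    [255,0,0,0,0],
    [255,0,0,0,0],
    [255,0,0,0,0]
  ]
}}

```text
time_s: 44.45
position: [0.6343, 0.179, 0.1167]
tcp_rot: [[-0.029, 1.0, -0.0], [1.0, 0.029, 0.0], [0.0, -0.0, -1.0]]
force: [-1.1, 1.3, 3.0]
opening: 0.138
grasp_force: 30.0
```

```bash
python3 -c "
from h import *
st();lidz()"
```

```text
t44.45 pos [0.6343 0.179  0.1167] yaw_x 91.66 F [-1.1  1.3  3. ] M [ 0.07  0.32 -0.04] op 0.138 gf 30.0 q [ 6.1 40.9 82.4  0.  56.7  4.4]
lid top z med 0.1002 648 at left/right 0.1002 0.1001
side wall tx 0.0333 83 bar end tx 0.0259 108
```

{"api": "send_rows", "payload": {
  "plan": [
    [255,0,0,0,0.01],
    [255,0,0,0,0],
    [255,0,0,0,0],
    [170,0,0,0,0],
    [170,0,0,0,0],
    [170,0,0,0,0],
    [170,0,0,-0.025,0],
    [170,0,0,-0.025,0],
    [255,0,0,0,0],
    [255,0.0203,-0.03,0,0],
    [255,0.0203,-0.03,0,0],
    [255,0,0,0,0],
    [255,0,0,0,0],
    [255,0,0,0,0],
    [255,0,0,0,0]
  ]
}}

```text
time_s: 45.75
position: [0.5751, 0.2179, 0.1662]
tcp_rot: [[-0.017, 1.0, 0.001], [1.0, 0.017, -0.0], [-0.0, 0.001, -1.0]]
force: [-0.6, -0.0, 0.4]
opening: 0.009
grasp_force: 0.0
```

```bash
python3 - <<'E'
from h import *
st();p,P,L=cloud((0,384));np.savez("pics/w20.npz",p=p,P=P)
W=P.reshape(-1,3)
# tail grip points: tall things near expected tail
m=(abs(W[:,0]-.547)<.03)&(abs(W[:,1]-.2183)<.03)&(W[:,2]>.06)&(W[:,2]<.11)
q=W[m];print(len(q),q.min(0).round(4),q.max(0).round(4),np.median(q,0).round(4))
r=np.hypot(W[:,0]-.634,W[:,1]-.1787);m=(r<.031)&(W[:,2]>.09)&(W[:,2]<.108)
print("lid top",np.median(W[m,2]),m.sum())
go((.5735,.2183,.16,1.45),(.5735,.2183,.076,1.45))
E
```

```text
t45.75 pos [0.5751 0.2179 0.1662] yaw_x 90.97 F [-0.6 -0.   0.4] M [-0.12  0.04  0.01] op 0.009 gf 0.0 q [10.4 34.2 87.4 -0.  58.3  9.4]
203 [0.5431 0.2132 0.061 ] [0.5521 0.2243 0.0977] [0.5482 0.2214 0.0942]
lid top 0.10093375700407667 592
turn -0.009  tx 0.0006 ty -0.0016 tz 0.0061
turn 0.000  tx 0.0000 ty 0.0000 tz 0.0840
```

{"api": "send_rows", "payload": {
  "plan": [
    [255,0,0,0.03,0],
    [255,0,0,0.03,0],
    [255,0,0,0.03,0],
    [255,0,0,0,0],
    [255,0,0,0,0],
    [255,0,-0.012,0,0],
    [255,0,-0.012,0,0],
    [255,0,-0.012,0,0],
    [255,0,-0.012,0,0],
    [255,0,-0.012,0,0],
    [255,0,-0.01,0,0],
    [255,0,0,0,0],
    [255,0,0,0,0],
    [255,0,0,0,0],
    [255,0,0,0,0]
  ]
}}

```text
time_s: 47.05
position: [0.5053, 0.2172, 0.0768]
tcp_rot: [[-0.017, 1.0, 0.002], [1.0, 0.017, 0.0], [0.0, 0.002, -1.0]]
force: [0.8, -1.0, 0.5]
opening: 0.008
grasp_force: 0.0
```

```bash
python3 - <<'E'
from h import *
st();p,P,L=cloud((0,384));np.savez("pics/w21.npz",p=p,P=P)
W=P.reshape(-1,3)
m=(W[:,0]>.45)&(W[:,0]<.56)&(abs(W[:,1]-.2183)<.012)&(W[:,2]>.016)&(W[:,2]<.12)
h,e=np.histogram(W[m,0],bins=np.arange(.45,.561,.01));print(h)
for a in np.arange(.45,.56,.01):
    k=m&(W[:,0]>=a)&(W[:,0]<a+.01)
    if k.sum()>3: print(a.round(3),np.percentile(W[k,2],[10,90]).round(3),k.sum())
E
```

```text
t47.05 pos [0.5053 0.2172 0.0768] yaw_x 90.99 F [ 0.8 -1.   0.5] M [-0.08  0.08 -0.02] op 0.008 gf 0.0 q [ 11.6  38.1 100.2  -0.   41.5  10.6]
[   0    0  122  152  304 1068  308  129  149  269  329]
0.47 [0.017 0.019] 122
0.48 [0.017 0.02 ] 152
0.49 [0.018 0.096] 304
0.5 [0.02  0.112] 1068
0.51 [0.019 0.101] 308
0.52 [0.019 0.021] 129
0.53 [0.019 0.023] 149
0.54 [0.021 0.036] 269
0.55 [0.028 0.055] 329
```

{"api": "send_rows", "payload": {
  "plan": [
    [255,0,0,-0.03,0],
    [255,0,0,-0.03,0],
    [170,0,0,-0.03,-0.005],
    [170,-0.0081,0.0256,0,0],
    [170,-0.0081,0.0256,0,0],
    [170,-0.0081,0.0256,0,0],
    [170,-0.0081,0.0256,0,0],
    [170,-0.0081,0.0256,0,0],
    [170,0,0,0,0],
    [170,0,0,0,0],
    [170,0,0,0,0]
  ]
}}

```text
time_s: 48.02
position: [0.6318, 0.1794, 0.1656]
tcp_rot: [[-0.022, 1.0, -0.002], [1.0, 0.022, 0.0], [0.0, -0.002, -1.0]]
force: [0.2, 0.4, -0.2]
opening: 0.334
grasp_force: 0.0
```

```bash
python3 - <<'E'
from h import *
st();go((.6343,.1788,.1165,1.3))
lidz()
E
```

```text
t48.02 pos [0.6318 0.1794 0.1656] yaw_x 91.27 F [ 0.2  0.4 -0.2] M [-0.12  0.04  0.03] op 0.334 gf 0.0 q [ 6.1 37.3 80.8  0.  62.1  4.8]
turn -0.000  tx -0.0007 ty 0.0025 tz 0.0491
lid top z med 0.1000 529 at left/right 0.0972 0.1005
side wall tx 0.0329 42 bar end tx 0.0254 54
```

Grip the bar and slide gently outward.

{"api": "send_rows", "payload": {
  "plan": [
    [170,-0.0007,0.002,0.02,0],
    [170,0,0,0.02,0],
    [170,0,0,0.009,0],
    [170,0,0,0,0],
    [170,0,0,0,0],
    [255,0,0,0,0],
    [255,0,0,0,0],
    [255,0,0,0,0],
    [255,0,0,0,0],
    [255,0,0,0,0],
    [255,0,0,0,0],
    [255,0,-0.003,0,0],
    [255,0,-0.005,0,0],
    [255,0,-0.006,0,0],
    [255,0,-0.006,0,0],
    [255,0,0,0,0]
  ]
}}

```text
time_s: 49.4
position: [0.6139, 0.1784, 0.1179]
tcp_rot: [[-0.023, 1.0, 0.0], [1.0, 0.023, -0.0], [-0.0, 0.0, -1.0]]
force: [0.8, -0.5, 4.0]
opening: 0.133
grasp_force: 30.0
```

```bash
python3 - <<'E'
from h import *
st();lidz()
E
```

```text
t49.40 pos [0.6139 0.1784 0.1179] yaw_x 91.31 F [ 0.8 -0.5  4. ] M [-0.08 -0.08  0.02] op 0.133 gf 30.0 q [ 6.2 39.5 85.5 -0.  55.   4.9]
lid top z med 0.1002 642 at left/right 0.1002 0.1001
side wall tx 0.0334 82 bar end tx 0.026 110
```

{"api": "send_rows", "payload": {
  "plan": [
    [255,0,-0.006,0,0],
    [255,0,-0.008,0,0],
    [255,0,-0.008,0,0],
    [255,0,-0.008,0,0],
    [255,0,-0.008,0,0],
    [255,0,-0.008,0,0],
    [255,0,-0.008,0,0],
    [255,0,-0.008,0,0],
    [255,0,-0.008,0,0],
    [255,0,-0.008,0,0],
    [255,0,0,0,0]
  ]
}}

```text
time_s: 50.37
position: [0.5346, 0.1767, 0.1178]
tcp_rot: [[-0.023, 1.0, -0.001], [1.0, 0.023, -0.0], [-0.0, -0.001, -1.0]]
force: [1.0, -0.3, 7.3]
opening: 0.134
grasp_force: 30.0
```

{"api": "send_rows", "payload": {
  "plan": [
    [255,0,-0.006,0,0],
    [255,0,-0.008,0,0],
    [255,0,-0.008,0,0],
    [255,0,-0.008,0,0],
    [255,0,-0.008,0,0],
    [255,0,-0.008,0,0],
    [255,0,-0.007,0,0],
    [255,0,-0.004,0,0],
    [255,0,0,0,0]
  ]
}}

```text
time_s: 51.12
position: [0.4783, 0.1754, 0.1178]
tcp_rot: [[-0.023, 1.0, -0.0], [1.0, 0.023, -0.0], [-0.0, -0.0, -1.0]]
force: [1.9, 0.3, 7.8]
opening: 0.131
grasp_force: 30.0
```

```bash
python3 - <<'E'
from h import *
st();lidz();p,P,L=cloud((0,384));W=P.reshape(-1,3)
m=(W[:,2]>.005)&(W[:,2]<.0105)&(W[:,0]>.40)&(W[:,0]<.56)&(W[:,1]<.25)&(W[:,1]>.2)
print("foot",m.sum(),np.percentile(W[m,0],[2,98]).round(4),np.percentile(W[m,1],[2,98]).round(4))
E
```

```text
t51.12 pos [0.4783 0.1754 0.1178] yaw_x 91.31 F [1.9 0.3 7.8] M [-0.09 -0.39  0.02] op 0.131 gf 30.0 q [  7.6  32.  104.7   0.   43.3   6.2]
lid top z med 0.1002 654 at left/right 0.1002 0.1001
side wall tx 0.0333 83 bar end tx 0.0261 108
foot 1117 [0.4339 0.5479] [0.2013 0.2431]
```

{"api": "send_rows", "payload": {
  "plan": [
    [255,-0.003,0,0,0],
    [255,-0.005,0,0,0],
    [255,-0.007,0,0,0],
    [255,-0.008,0,0,0],
    [255,-0.008,0,0,0],
    [255,-0.006,0,0,0],
    [255,-0.003,0,0,0],
    [255,0,0,0,0],
    [255,0,0,-0.003,0],
    [255,0,0,-0.006,0],
    [255,0,0,-0.008,0],
    [255,0,0,-0.008,0],
    [255,0,0,-0.008,0],
    [255,0,0,-0.006,0],
    [255,0,0,-0.003,0],
    [255,0,0,0,0],
    [255,0,0,0,0]
  ]
}}

```text
time_s: 52.63
position: [0.4806, 0.1353, 0.1595]
tcp_rot: [[-0.023, 1.0, 0.0], [1.0, 0.023, -0.0], [-0.0, 0.0, -1.0]]
force: [0.8, -0.5, -5.1]
opening: 0.135
grasp_force: 30.0
```

```bash
python3 - <<'E'
from h import *
st();lidz();go((.4965,-.330,.16,1.3))
E
```

```text
t52.63 pos [0.4806 0.1353 0.1595] yaw_x 91.29 F [ 0.8 -0.5 -5.1] M [-0.09  0.07  0.03] op 0.135 gf 30.0 q [  2.9  27.3 104.3  -0.   48.3   1.6]
lid top z med 0.1418 705 at left/right 0.1419 0.1418
side wall tx 0.0335 83 bar end tx 0.0261 113
turn -0.000  tx -0.4656 ty 0.0056 tz -0.0008
```

{"api": "send_rows", "payload": {
  "plan": [
    [255,-0.003,0,0,0],
    [255,-0.006,0,0,0],
    [255,-0.009,0,0,0],
    [255,-0.012,0.0025,0,0],
    [255,-0.014,0.0025,0,0],
    [255,-0.016,0,0,0],
    [255,-0.016,0,0,0],
    [255,-0.016,0,0,0],
    [255,-0.016,0,0,0],
    [255,-0.016,0,0,0],
    [255,-0.016,0,0,0],
    [255,-0.016,0,0,0],
    [255,-0.016,0,0,0],
    [255,-0.016,0,0,0],
    [255,-0.016,0,0,0],
    [255,-0.016,0,0,0],
    [255,-0.016,0,0,0],
    [255,-0.016,0,0,0],
    [255,-0.016,0,0,0],
    [255,-0.016,0,0,0]
  ]
}}

```text
time_s: 54.35
position: [0.4915, -0.1506, 0.1592]
tcp_rot: [[-0.022, 1.0, -0.0], [1.0, 0.022, -0.0], [-0.0, -0.0, -1.0]]
force: [-0.4, 1.1, -4.7]
opening: 0.136
grasp_force: 30.0
```

{"api": "send_rows", "payload": {
  "plan": [
    [255,-0.016,0,0,0],
    [255,-0.016,0,0,0],
    [255,-0.016,0,0,0],
    [255,-0.016,0,0,0],
    [255,-0.016,0,0,0],
    [255,-0.016,0,0,0],
    [255,-0.016,0,0,0],
    [255,-0.015,0,0,0],
    [255,-0.014,0,0,0],
    [255,-0.012,0,0,0],
    [255,-0.009,0,0,0],
    [255,-0.006,0,0,0],
    [255,-0.003,0,0,0],
    [255,0,0,0,0],
    [255,0,0,0,0],
    [255,0,0,0,0]
  ]
}}

```text
time_s: 55.68
position: [0.4957, -0.3184, 0.1592]
tcp_rot: [[-0.023, 1.0, -0.001], [1.0, 0.023, 0.001], [0.001, -0.001, -1.0]]
force: [0.5, 0.9, -5.4]
opening: 0.132
grasp_force: 30.0
```

```bash
python3 - <<'E'
from h import *
st();lidz();go((.4955,-.330,.16,1.3))
p,P,L=cloud((0,384));W=P.reshape(-1,3);b=p.astype(int).reshape(-1,3)
m=(b[:,2]-b[:,0]>45)&(abs(W[:,2]-.005)<.004)&(W[:,1]<-.2)&(W[:,1]>-.45);q=W[m]
print("mat pts",m.sum(),q.min(0).round(3),q.max(0).round(3))
r=np.hypot(q[:,0]-.4955,q[:,1]+.330);k=r<.075
from scipy.optimize import least_squares
a=np.arctan2(q[k,1]+.33,q[k,0]-.4955);E=[]
for t in np.arange(-3.1,3.1,.1):
    s=(abs(a-t)<.05)
    if s.sum()>2: i=r[k][s].argmax();E.append(q[k][s][i])
E=np.array(E);E=E[np.hypot(E[:,0]-.4955,E[:,1]+.33)>.05]
print("mat",least_squares(lambda s:np.hypot(E[:,0]-s[0],E[:,1]-s[1])-.066,[.4955,-.33],loss="soft_l1",f_scale=.002).x,len(E))
E
```

```text
t55.68 pos [ 0.4957 -0.3184  0.1592] yaw_x 91.33 F [ 0.5  0.9 -5.4] M [-0.07  0.   -0.02] op 0.132 gf 30.0 q [-43.6  33.1  91.5   0.   55.5 -44.9]
lid top z med 0.1414 707 at left/right 0.1416 0.1414
side wall tx 0.0334 82 bar end tx 0.0261 110
turn 0.001  tx -0.0116 ty -0.0005 tz -0.0008
mat pts 916 [ 0.431 -0.363  0.003] [ 0.558 -0.269  0.007]
mat [ 0.49562192 -0.33483179] 32
```

{"api": "send_rows", "payload": {
  "plan": [
    [255,-0.003,0,0,0],
    [255,-0.005,0,0,0],
    [255,-0.004,0,0,0],
    [255,-0.002,0,0,0],
    [255,0,0,0,0],
    [255,0,0,0.003,0],
    [255,0,0,0.006,0],
    [255,0,0,0.006,0],
    [255,0,0,0.006,0],
    [255,0,0,0.005,0],
    [255,0,0,0.004,0],
    [255,0,0,0.003,0],
    [255,0,0,0.002,0],
    [255,0,0,0.001,0],
    [255,0,0,0,0],
    [255,0,0,0,0]
  ]
}}

```text
time_s: 57.12
position: [0.4963, -0.3334, 0.1238]
tcp_rot: [[-0.023, 1.0, 0.0], [1.0, 0.023, -0.0], [-0.0, 0.0, -1.0]]
force: [-0.8, 0.4, -1.2]
opening: 0.132
grasp_force: 30.0
```

{"api": "send_rows", "payload": {
  "plan": [
    [255,0,0,0.001,0],
    [255,0,0,0,0],
    [255,0,0,0,0]
  ]
}}

```text
time_s: 57.37
position: [0.4963, -0.3335, 0.1229]
tcp_rot: [[-0.022, 1.0, 0.001], [1.0, 0.022, -0.0], [-0.0, 0.001, -1.0]]
force: [-1.1, 1.1, 2.2]
opening: 0.138
grasp_force: 30.0
```

```bash
python3 - <<'E'
from h import *
st();lidz()
E
```

```text
t57.37 pos [ 0.4963 -0.3335  0.1229] yaw_x 91.29 F [-1.1  1.1  2.2] M [ 0.24  0.27 -0.04] op 0.138 gf 30.0 q [-44.6  36.6  91.7   0.   51.7 -45.9]
lid top z med 0.1053 645 at left/right 0.1053 0.1052
side wall tx 0.0335 85 bar end tx 0.0261 114
```

Standing on the mat (lid top at 0.105). Release, rise, check.

{"api": "send_rows", "payload": {
  "plan": [
    [170,0,0,0,0],
    [170,0,0,0,0],
    [170,0,0,0,0],
    [170,0,0,0,0],
    [170,0,0,-0.02,0],
    [170,0,0,-0.03,0],
    [170,0,0,-0.03,0],
    [170,0.02,0,-0.02,0],
    [170,0,0,0,0],
    [170,0,0,0,0],
    [170,0,0,0,0],
    [170,0,0,0,0]
  ]
}}

```text
time_s: 58.42
position: [0.4951, -0.3133, 0.2209]
tcp_rot: [[-0.022, 1.0, -0.002], [1.0, 0.022, 0.001], [0.001, -0.002, -1.0]]
force: [-0.1, 0.2, 0.3]
opening: 0.336
grasp_force: 0.0
```

```bash
python3 - <<'E'
from h import *
st();p,P,L=cloud((0,384));W=P.reshape(-1,3)
r=np.hypot(W[:,0]-.4963,W[:,1]+.3335);m=(r<.032)&(W[:,2]>.08)&(W[:,2]<.112);q=W[m]
A=np.c_[q[:,:2]-q[:,:2].mean(0),np.ones(len(q))];k=np.linalg.lstsq(A,q[:,2],rcond=None)[0]
print("lid top z",np.median(q[:,2]).round(4),"tilt",k[:2].round(3),m.sum())
b=p.astype(int).reshape(-1,3);m=(b[:,0]-b[:,2]>50)&(W[:,1]>-.5);print("blue",m.sum(),W[m][::5].round(3)[:12])
E
```

```text
t58.42 pos [ 0.4951 -0.3133  0.2209] yaw_x 91.28 F [-0.1  0.2  0.3] M [-0.08  0.05  0.01] op 0.336 gf 0.0 q [-43.2  28.3  88.7  -0.   63.1 -44.5]
lid top z 0.106 tilt [0.001 0.002] 2086
blue 0 []
```

```bash
python3 -c "
from rig import *
print(hand_in())"
```

```text
the job is handed in; nothing more can be done
None
```

I handed the job in after 58 s: the jar is refilled, its lid screwed home, and it stands upright on the cork mat. All my checks agreed, including the lifted weight matching all four tablets, but the hand-in returned no verdict.

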